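# Set up the bench spindle for sanding stretcher bars

### The arm

A 6-joint arm with a two-finger parallel gripper is mounted at the origin on the work surface. World frame = base frame: x ahead of the robot, y to its left, z up, the work surface at z = 0. Lengths are in m, angles in rad, forces in N, time in s.
With the tool pointing down it reaches from about 0.375 to 0.9 m from the base axis. Payload 3.1 kg.
Tool frame: the origin (TCP) lies at the very end of the fingers, on their centre line; the grasp point (between the pads) lies 19 mm behind it (manip.grasp_offset is the distance from the TCP to the grasp point, in m); x points along the fingers, z is the direction in which the jaws open and shut, and the axes are right-handed (so a half turn about x gives the same grasp; the last joint's range is limited). The gripper opens to 85 mm and grips with 20 to 120 N. Pads are 22 mm wide; open, the fingers measure 114 mm over their backs; the gripper's body (76 mm by 85 mm) begins 54 mm behind the grasp point. The pads swing forward as they close: fully open they stand 13 mm farther back than shut.
Start: joints at [1.081, 0.527, 1.433, -0, 1.181, -0.178], TCP at [0.192, 0.595, 0.231] pointing down, gripper open.
Joint ranges: [-3.08, 3.08], [-0.75, 2.2], [0.22, 2.44], [-1.43, 4.57], [0, 2.65], [-2.85, 2.85]. Speed limits (rad/s): [2.79, 2.79, 3.14, 3.14, 3.14, 3.14].

### API

Orientations are given as a unit quaternion [x, y, z, w].
In Python, from station import manip gives the robot as it stands.
- The arm moves only by the tool send_rows, never from a script. Its argument "steps" is a list that holds one entry, the list of rows, each a list of 5 numbers: the closure, from 0 (fully open) to 1 (shut), then the shift along the world's x, y, z in m, then the turn about the world's z in rad. A call has 1 to 8 rows; each row is the pose to reach, as a shift and turn from the pose commanded when the call began; what a row does not reach only later rows make up. A row lasts 1/8 s, in which the tool goes at most 62.5 mm and 10.7 degrees, less where a joint would pass 70% of its speed; a pose out of reach is approached as far as the arm can. A call with a gripper value outside its range is refused whole. The fingers move at their own pace and stop on an object; "grip_force" is the grip in N (left out, the last holds). Time passes only in rows, so rows that repeat a pose let the fingers close. It gives the time, the measured TCP pose, the force and the opening at its end, in the units of the state.
- manip.sense(): the state, without advancing time (a new reading comes with each control period).
- manip.snapshot(name): name is "scene" or "top" or "wrist"; returns the picture (400x640x3 uint8, red, green, blue); there is no depth.
- manip.camera_params(name): a dict with "fx", "fy", "cx", "cy" (pixels), "T" (4x4, takes a point from camera to world coordinates); the wrist camera has in their place "tool_from_camera" (4x4, takes a point from camera to tool coordinates, whose origin is the TCP and whose axes are the tool frame's). Camera axes: x right, y down, z forward; pixel columns grow to the right and rows downward; lengths in m; the calibration is good to about 2 mm. A picture is of the moment at which its call begins: read the wrist's pose just before it. camera_params takes no time and is no camera call.
- manip.sign_off(): hands the job in, once; it reports no verdict.
The state is a dict: "t": time; "q": joint angles; "qd": joint speeds; "tau": joint torques, N m; "tcp_pos": TCP position; "tool_rot": TCP orientation; "force": force on the tool from outside, world axes, zero at the start; "ft_torque": the same for the moment, N m; "finger_gap": opening from 0.0 (shut) to 1.0 (fully open).
Only numpy, scipy, OpenCV 4.12 (cv2) and the standard library are available. Lean on these libraries where they do the work, as an engineer would, in place of code of your own. Each camera call takes 0.05 s, during which the arm holds its last target.

### The job

Get the little bench spindle ready for sanding: put the sanding drum (the plain flat-topped cylinder) from the holder fully down into the open chuck and turn the chuck sleeve clockwise to its stop so the jaws hold it upright, slide the speed fader level with the brass pointer, and clear every wooden offcut from the table into the white tub. Only when all that is done, give the squeeze grip's trigger a full squeeze for about a second as a test run, and let it spring back; never squeeze it while the chuck is open. Leave the other two bits in their holder and do not knock over the paint jars or the brush tin.

Things in the scene. Friction and masses are not known exactly. Their poses are not given: they have to be found in the camera images.
- drum: sanding drum to be used: a plain flat-topped brown abrasive cylinder 30 mm in diameter and 32 mm tall on a round steel shank 12 mm in diameter and 34 mm long. Stands shank down in one of the holder's holes. Origin: centre of the shank's lower end; z along the shank up through the drum, so the drum spans z = 34 to 66 mm.
- cone_bit: spare bit, a pale wooden cone 32 mm wide at its foot, pointed, 66 mm tall with the same shank; stands in the holder and stays there. Origin: lower end of the shank.
- ball_bit: spare bit, a grey ball-shaped felt head 32 mm wide, 67 mm tall with the same shank; stands in the holder and stays there. Origin: lower end of the shank.
- holder: fixed wooden block 55 x 180 x 40 mm (x, y, z) with three holes 15 mm wide and 37 mm deep at y = -55, 0, +55 mm, in which the three bits stand in any order, their heads resting on its top. Origin: centre of its underside.
- spindle: fixed upright bench spindle: round flange 100 mm wide, grey motor can 72 mm wide up to 104 mm, a chuck on top whose axis is the body's z. Origin: centre of the underside, on the table.
- bore (a point): centre of the floor of the chuck's bore, on the chuck's axis 120 mm above the table. The shank's end rests here. Three steel jaws stand round it from here to 30 mm above; open they leave a round opening about 20 mm wide, closed they grip the 12 mm shank.
- sleeve_grip (a point): centre of the chuck's black ribbed sleeve at the height to grip it, 134 mm above the table. The sleeve is a ring 56 mm in outer diameter from 116 to 146 mm above the table; with the drum seated the drum stands out of it up to 186 mm.
- sleeve (a joint): turn of the chuck sleeve in rad, 0 = fully open, grows as the sleeve is turned clockwise seen from above; the three jaws close together with it. They touch the shank at about 2.0 and the sleeve comes to its stop at 2.2, where the shank is tight. It stays where it is left.
- speed_box: fixed aluminium speed controller 85 x 190 x 36 mm (x, y, z), with a black fader in a slot along its y and a brass pointer beside the slot. Origin: centre of its underside.
- fader (a joint): position of the fader along its slot in m, 0 to 0.12, growing towards the box's +y; it stays where it is left.
- fader_top (a point): centre of the top of the fader's black grip, a block 22 x 18 x 30 mm (x, y, z of the box) standing on the box; its top is 67 mm above the table.
- pointer: flat brass pointer 20 x 10 mm clipped on the speed box beside the slot; it marks the speed wanted: the fader is right when its grip is level with the pointer along the slot. Origin: on the box's top; its y runs along the slot.
- grip: fixed squeeze grip (hold-to-run switch): base plate 85 x 80 x 12 mm with an upright black post 26 x 24 mm (x, y) up to 115 mm, and a steel trigger lever in front of its -x face. Origin: centre of the underside.
- grip_top (a point): centre of the top of the grip's post, 115 mm above the table.
- trigger (a joint): angle of the sprung trigger in rad: 0 = out, 0.2 = fully squeezed against the post; it springs back. A lever 8 mm thick, 20 mm wide, 78 mm long, hinged at its foot 30 mm above the table, leaning out to -x. At 95 mm height post and trigger together span x = -35 to +13 mm of the grip at rest, -22 to +13 mm squeezed (about 8 N).
- tub: fixed white open tub 140 x 170 x 55 mm (x, y, z), walls and floor 4 to 5 mm. Origin: centre of its underside.
- offcut0: offcut of wooden stretcher bar 46 x 24 x 18 mm (x, y, z) lying loose on the table in front of the spindle (absent in some starts). Origin: centre of its underside; x along its length.
- offcut1: offcut of wooden stretcher bar 50 x 24 x 18 mm (x, y, z) lying loose on the table in front of the spindle (absent in some starts). Origin: centre of its underside; x along its length.
- offcut2: offcut of wooden stretcher bar 54 x 24 x 18 mm (x, y, z) lying loose on the table in front of the spindle (absent in some starts). Origin: centre of its underside; x along its length.
- offcut3: offcut of wooden stretcher bar 58 x 24 x 18 mm (x, y, z) lying loose on the table in front of the spindle (absent in some starts). Origin: centre of its underside; x along its length.
- jar_a: bystander: paint jar, 64 mm wide, 75 mm tall, standing. Not to be knocked over. Origin: centre of its underside.
- jar_b: bystander: paint jar, 56 mm wide, 60 mm tall, standing. Not to be knocked over. Origin: centre of its underside.
- brush_tin: bystander: tin of brushes, 72 mm wide, tin 100 mm tall, brushes to 225 mm. Not to be knocked over. Origin: centre of its underside.
There are look-alikes about, which are no part of the job. Leave any purple look-alike of the offcut3 alone.

How it is judged:
By the outcome, as a careful person would: the job done as asked, in the order asked, and still so for the second after the job is handed in, with the robot touching nothing.
Of offcut0, offcut1, offcut2, offcut3 only 2 to 4 are there at a start; the rules pass over those that are not, and their reading is None.
At some moment in a run one of offcut0, offcut1, offcut2, offcut3 may be knocked a few centimetres aside while the robot is not near it.
It also fails if it takes over 210 s, if anything falls off the work surface, if the arm or the gripper's body presses on something with over 40 N, if the wrist force passes 120 N, or if a joint passes its speed limit or range.

## Working session

There is one attempt and no reset: what is moved stays moved. The work goes in short steps, Python scripts to look and compute and a tool call to move; the robot and the scene stay as the last step left them, time stands still between calls to the robot, and variables do not carry over. Pictures are saved under pics/ and viewed, and the job is handed in when it is done.

Besides the shell and the picture viewer there is one more tool, called after "Call:" in YAML: its name, and indented under it one key for each argument. send_rows: Moves the arm, as the interface text tells. Its arguments: {"type":"object","properties":{"steps":{"type":"array","items":{"type":"array","items":{"type":"array","items":{"type":"number"}}}},"grip_force":{"type":"number"}},"required":["steps"]}

```bash
ls; mkdir -p pics
python3 - <<'E'
from station import manip
import cv2
for n in ["scene","top","wrist"]:
    im=manip.snapshot(n); cv2.imwrite(f"pics/{n}0.png",im[:,:,::-1])
    print(n,manip.camera_params(n))
print(manip.sense())
E
```

```text
pics
scene {'fx': 398.2872327342317, 'fy': 398.2872327342317, 'cx': 316.32649699147424, 'cy': 200.6529731033868, 'T': array([[-0.43750793,  0.50686693, -0.74274674,  1.29686401],
       [ 0.89920928,  0.24944017, -0.35944718,  0.37019931],
       [ 0.00307898, -0.82514575, -0.5649115 ,  0.70103174],
       [ 0.        ,  0.        ,  0.        ,  1.        ]])}
top {'fx': 388.8645700888815, 'fy': 388.8645700888815, 'cx': 326.55063583594034, 'cy': 194.1558440620934, 'T': array([[ 0.02787776, -0.99627762,  0.08157043,  0.48172517],
       [-0.99957922, -0.02843801, -0.00571434, -0.01031012],
       [ 0.00801277, -0.0813768 , -0.9966512 ,  0.90482762],
       [ 0.        ,  0.        ,  0.        ,  1.        ]])}
wrist {'fx': 290.56785167365706, 'fy': 290.56785167365706, 'cx': 318.13855892503284, 'cy': 192.7887918853193, 'tool_from_camera': array([[ 3.23184781e-04, -2.59187687e-01,  9.65826920e-01,
        -1.42126563e-01],
       [-6.10677065e-04, -9.65826841e-01, -2.59187461e-01,
         6.50987019e-02],
       [ 9.99999761e-01, -5.06042906e-04, -4.70420512e-04,
         1.48235276e-03],
       [ 0.00000000e+00,  0.00000000e+00,  0.00000000e+00,
         1.00000000e+00]])}
{'t': 0.15, 'q': array([ 1.08049742e+00,  5.28251834e-01,  1.43360175e+00,  2.93886326e-05,
        1.18140324e+00, -1.78511669e-01]), 'qd': array([ 5.88971949e-04, -2.42224996e-03, -2.49498825e-03, -5.27156990e-06,
       -4.03528478e-04,  9.39513019e-05]), 'tau': array([ 1.10605903e-03, -4.42741549e+01, -1.78275740e+01, -2.11690872e-04,
        5.59238135e-03,  2.66550353e-05]), 'tcp_pos': array([0.19143624, 0.59438903, 0.23056089]), 'tool_rot': array([-0.41654958,  0.57210392,  0.41605398,  0.57103645]), 'force': array([ 0.45054285,  0.34640854, -0.19809257]), 'ft_torque': array([ 0.01618981, -0.01328741,  0.02737328]), 'finger_gap': 0.9990993088787392}
```

View pics/top0.png

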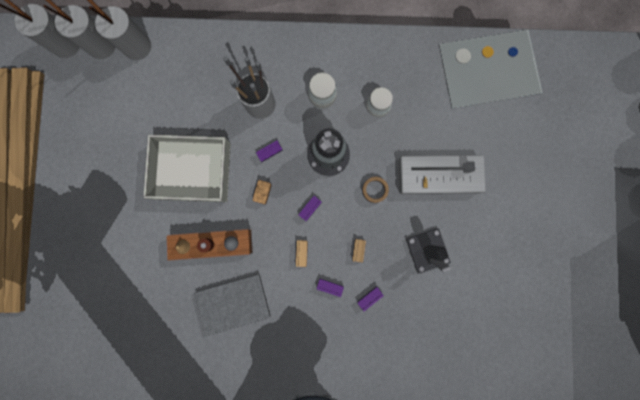

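View pics/scene0.png

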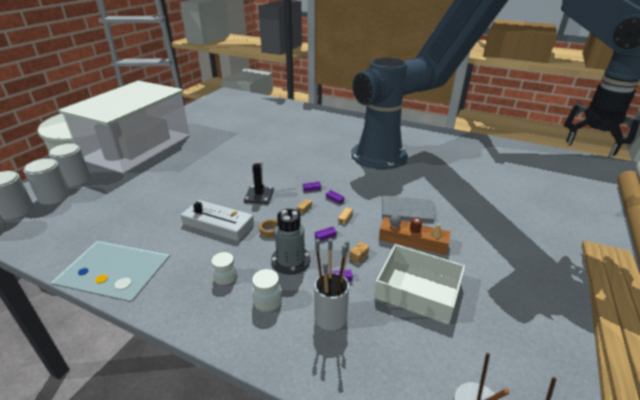

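View pics/wrist0.png

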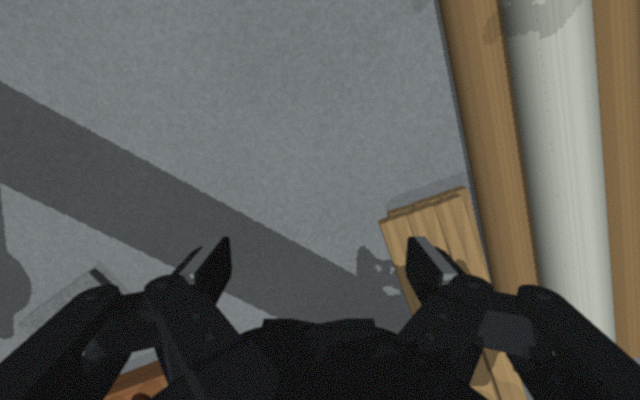

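```bash
cat > h.py <<'E'
import numpy as np,cv2
from station import manip
from scipy.spatial.transform import Rotation as R
def cam(n,st=None):
    p=manip.camera_params(n)
    if n=="wrist":
        T=np.eye(4);T[:3,:3]=R.from_quat(st['tool_rot']).as_matrix();T[:3,3]=st['tcp_pos']
        T=T@p['tool_from_camera']
    else: T=p['T']
    return p,T
def ray(n,u,v,z,st=None):
    p,T=cam(n,st)
    d=T[:3,:3]@np.array([(u-p['cx'])/p['fx'],(v-p['cy'])/p['fy'],1]);o=T[:3,3]
    return (o+d*(z-o[2])/d[2])[:3]
def proj(n,X,st=None):
    p,T=cam(n,st)
    c=np.linalg.inv(T)@np.append(X,1)
    return np.array([c[0]/c[2]*p['fx']+p['cx'],c[1]/c[2]*p['fy']+p['cy']])
def shot(n,name):
    st=manip.sense();im=manip.snapshot(n);cv2.imwrite(f"pics/{name}.png",im[:,:,::-1]);return st,im[:,:,::-1].copy()
def crop(im,x0,y0,x1,y1,name,w=800):
    c=im[y0:y1,x0:x1];s=min(w/(x1-x0),600/(y1-y0))
    cv2.imwrite(f"pics/{name}.png",cv2.resize(c,None,fx=s,fy=s,interpolation=cv2.INTER_CUBIC))
E
python3 - <<'E'
from h import *
im=cv2.imread("pics/top0.png")
crop(im,140,60,400,260,"t0a"); crop(im,230,100,500,310,"t0b")
im=cv2.imread("pics/scene0.png")
crop(im,170,140,470,330,"s0a")
E
```

```text
(no output)
```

View pics/t0a.png

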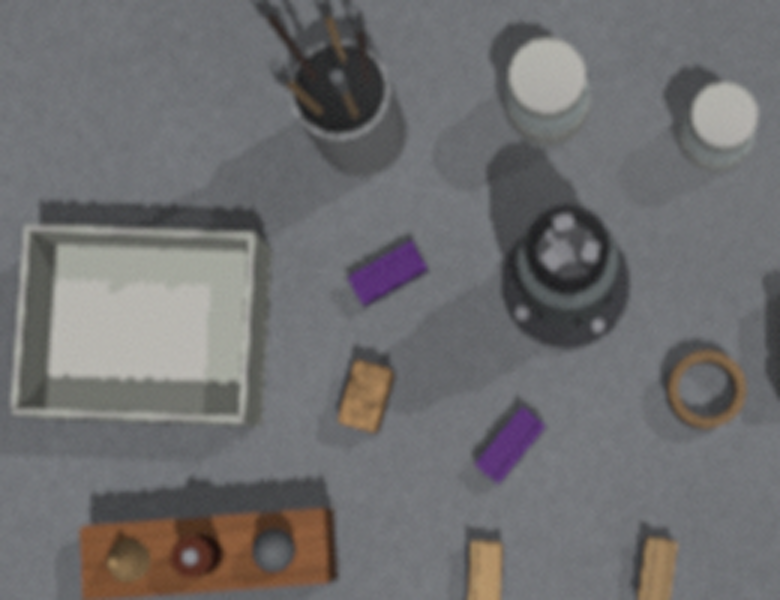

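View pics/t0b.png

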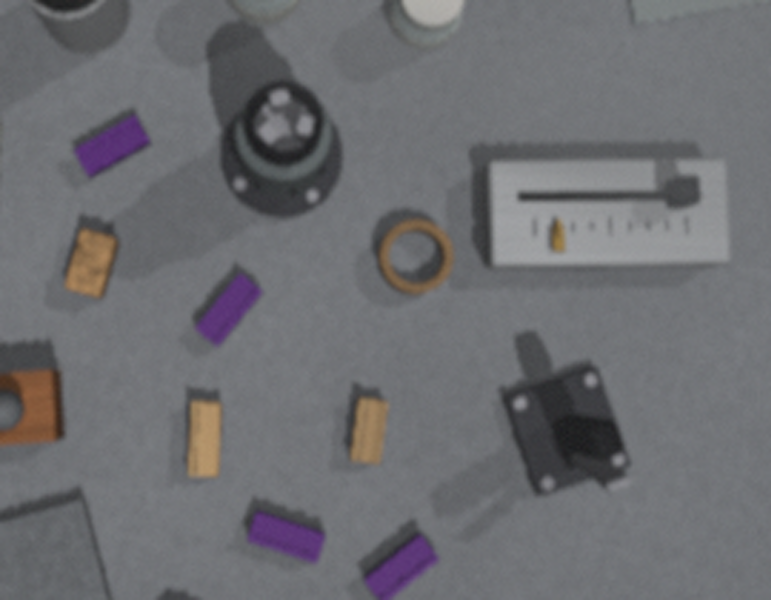

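View pics/s0a.png

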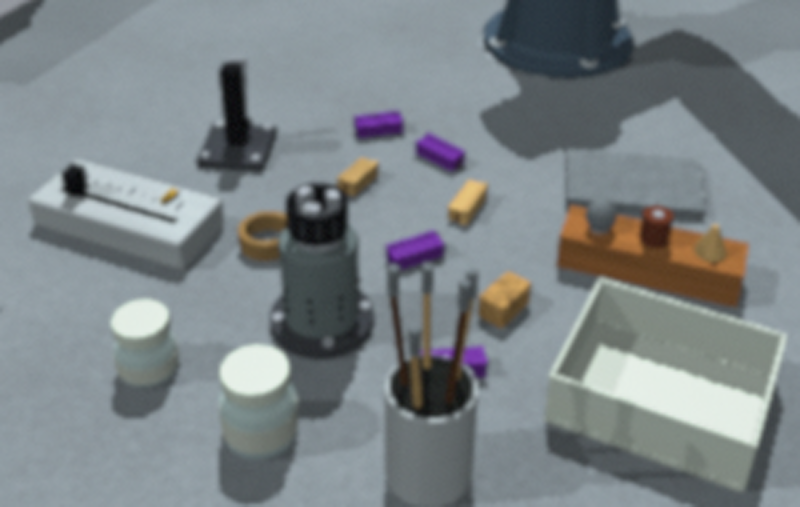

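Run:
```python
from h import *
im=cv2.imread("pics/top0.png");hsv=cv2.cvtColor(im,cv2.COLOR_BGR2HSV)
for nm,lo,hi,z in [("wood",(8,90,90),(22,255,255),.018),("purple",(130,90,40),(160,255,255),.018),("white",(0,0,175),(180,60,255),.055)]:
    m=cv2.inRange(hsv,lo,hi)
    for c in cv2.findContours(m,cv2.RETR_EXTERNAL,cv2.CHAIN_APPROX_NONE)[0]:
        if cv2.contourArea(c)<60: continue
        P=np.array([ray("top",u,v,z)[:2] for u,v in c[:,0]],dtype=np.float32)
        (x,y),(w,h),a=cv2.minAreaRect(P*1000)
        print(nm,c[:,0].mean(0).round(),np.round([x,y,w,h,a]))
def r(n,u,v,z): print(n,(u,v),z,ray("top",u,v,z).round(4))
a=lambda X,Y:(140+X/3,60+Y/3)
b=lambda X,Y:(230+X/2.857,100+Y/2.857)
r("sleeve top",*a(568,247),.146);
r("flange",*a(566,282),.008)
r("cone tip",*a(127,558),.070);r("drum",*a(194,555),.072);r("ball",*a(274,548),.06)
for X,Y in[(25,230),(254,235),(243,415),(14,410)]: r("tubcorner",*a(X,Y),.055)
for X,Y in[(81,528),(329,510),(333,578),(82,598)]: r("holder",*a(X,Y),.040)
for X,Y in[(491,161),(726,161),(730,264),(493,264)]: r("box",*b(X,Y),.036)
r("fader",*b(682,192),.067);r("pointer",*b(558,236),.038)
r("post",*b(590,438),.115)
for X,Y in[(520,403),(590,380),(617,459),(547,483)]: r("bolt",*b(X,Y),.013)
print([proj("scene",X) for X in([.5,0,.146],)])
```

```text
wood [  9. 296.] [311. 683.  77.  44.   5.]
wood [301. 253.] [419.  39.  54.  23.   2.]
wood [358. 250.] [430. -91.  21.  46.  83.]
wood [211. 245.] [433. 249.  56. 185.   6.]
wood [ 13. 226.] [454. 686. 108.  34.   5.]
wood [262. 192.] [556. 133.  31.  49.  76.]
wood [375. 189.] [ 569. -127.   53.   56.   46.]
wood [ 32. 127.] [690. 665. 268.  19.   3.]
wood [ 17. 142.] [664. 701. 332.  39.   3.]
wood [  3. 125.] [694. 734. 271.  16.   5.]
wood [487.  51.] [ 904. -386.   25.   26.   45.]
purple [370. 298.] [ 322. -119.   25.   57.   40.]
purple [330. 287.] [345. -28.  57.  24.  73.]
purple [309. 208.] [522.  23.  24.  57.  53.]
purple [269. 151.] [651. 121.  26.  56.  33.]
white [183. 169.] [597. 301. 112.  70.  89.]
white [382.  97.] [ 775. -134.   41.   33.   69.]
white [323.  82.] [805.  -1.  49.  31.  76.]
sleeve top (329.33333333333337, 142.33333333333331) 0.146 [ 0.6469 -0.0173  0.146 ]
flange (328.66666666666663, 154.0) 0.008 [ 0.6493 -0.0178  0.008 ]
cone tip (182.33333333333334, 246.0) 0.07 [0.4308 0.2881 0.07  ]
drum (204.66666666666669, 245.0) 0.072 [0.4344 0.2403 0.072 ]
[... 814 characters left out ...]
462023101156) 0.036 [ 0.567  -0.3727  0.036 ]
box (402.5586279313966, 192.40462023101156) 0.036 [ 0.5617 -0.1858  0.036 ]
fader (468.7119355967798, 167.2033601680084) 0.067 [ 0.6181 -0.3233  0.067 ]
pointer (425.30976548827437, 182.60413020651032) 0.038 [ 0.585  -0.2363  0.038 ]
post (436.51032551627577, 253.30766538326915) 0.115 [ 0.433  -0.2399  0.115 ]
bolt (412.00910045502275, 241.0570528526426) 0.013 [ 0.4529 -0.2134  0.013 ]
bolt (436.51032551627577, 233.0066503325166) 0.013 [ 0.4728 -0.2694  0.013 ]
bolt (445.960798039902, 260.6580329016451) 0.013 [ 0.4107 -0.2912  0.013 ]
bolt (421.4595729786489, 269.0584529226461) 0.013 [ 0.3903 -0.2355  0.013 ]
[array([321.7107668 , 185.97740793])]
```

Run:
```python
from h import *
s=manip.sense();M=R.from_quat(s['tool_rot']).as_matrix();print(M.round(3));print(s['tcp_pos'])
print(cam("wrist",s)[1].round(3))
```

```text
[[-0.001 -0.952  0.307]
 [-0.001  0.307  0.952]
 [-1.     0.    -0.002]]
[0.19143624 0.59438903 0.23056089]
[[ 0.307  0.919  0.246  0.13 ]
 [ 0.952 -0.296 -0.081  0.616]
 [-0.002  0.259 -0.966  0.373]
 [ 0.     0.     0.     1.   ]]
```

Call:
send_rows:
  steps:
    - [[0, 0.03, -0.05, 0.02, -0.15], [0, 0.06, -0.1, 0.02, -0.3], [0, 0.09, -0.15, 0.02, -0.45], [0, 0.12, -0.2, 0.02, -0.6], [0, 0.15, -0.25, 0.02, -0.75], [0, 0.18, -0.29, 0.02, -0.9], [0, 0.22, -0.33, 0.02, -1.05], [0, 0.26, -0.37, 0.02, -1.16]]

```text
t: 1.15
tcp_pos: [0.4526, 0.2234, 0.2513]
tool_rot: [-0.034, 0.706, 0.034, 0.706]
force: [-0.4, 0.1, -0.4]
finger_gap: 0.998
```

Run:
```python
from h import *
st,im=shot("wrist","w1"); print(st['t'],st['tcp_pos'])
```

```text
1.15 [0.45258368 0.22341645 0.25132857]
```

View pics/w1.png

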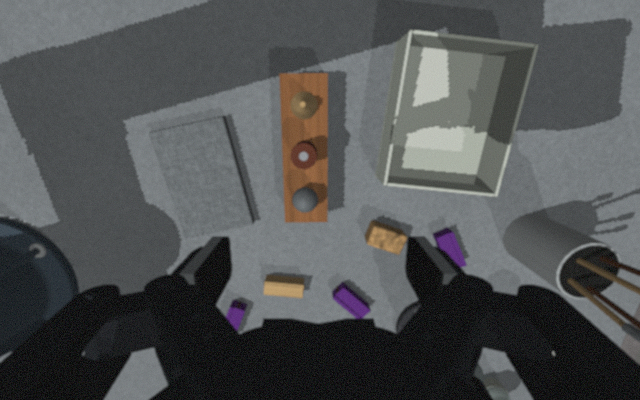

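Run:
```python
from h import *
im=cv2.imread("pics/w1.png"); crop(im,270,60,470,260,"w1a",600)
```

```text
(no output)
```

View pics/w1a.png

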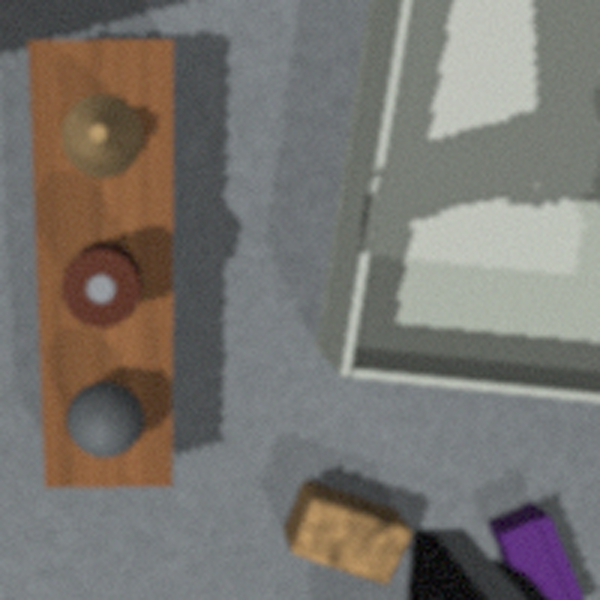

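Run:
```python
from h import *
s=manip.sense()
print("drum",ray("wrist",303.5,156.3,.072,s).round(4))
for X,Y in[(30,42),(173,42),(172,486),(46,486)]: print("holder",ray("wrist",270+X/3,60+Y/3,.04,s).round(4))
for X,Y in[(410,5),(345,374),(537-270,0)]: print("tub",ray("wrist",270+X/3,60+Y/3,.055,s).round(4))
for z in(.018,.025,.03,.036):
  P=[ray("wrist",270+X/3,60+Y/3,z,s)[:2] for X,Y in[(313,487),(412,528),(388,583),(292,548)]]
  print(z,[round(np.linalg.norm(P[i]-P[(i+1)%4]),4) for i in range(4)], np.mean(P,0).round(4))
for z in(.018,.025,.03,.036):
  P=[ray("top",140+X/3,60+Y/3,z)[:2] for X,Y in[(355,362),(394,366),(376,432),(339,423)]]
  print("top",z,[round(np.linalg.norm(P[i]-P[(i+1)%4]),4) for i in range(4)], np.mean(P,0).round(4))
```

```text
drum [0.443  0.2392 0.072 ]
holder [0.4085 0.3254 0.04  ]
holder [0.4623 0.3302 0.04  ]
holder [0.4792 0.1521 0.04  ]
holder [0.425  0.1474 0.04  ]
tub [0.5455 0.3483 0.055 ]
tub [0.5425 0.2112 0.055 ]
tub [0.4941 0.3453 0.055 ]
0.018 [np.float64(0.0515), np.float64(0.0296), np.float64(0.0499), np.float64(0.0316)] [0.567  0.1257]
0.025 [np.float64(0.0506), np.float64(0.0291), np.float64(0.049), np.float64(0.031)] [0.5648 0.1287]
0.03 [np.float64(0.0499), np.float64(0.0287), np.float64(0.0483), np.float64(0.0306)] [0.5633 0.1308]
0.036 [np.float64(0.0491), np.float64(0.0282), np.float64(0.0475), np.float64(0.0301)] [0.5615 0.1334]
top 0.018 [np.float64(0.0299), np.float64(0.0521), np.float64(0.029), np.float64(0.0481)] [0.5553 0.1323]
top 0.025 [np.float64(0.0297), np.float64(0.0517), np.float64(0.0288), np.float64(0.0477)] [0.5547 0.1311]
top 0.03 [np.float64(0.0295), np.float64(0.0514), np.float64(0.0286), np.float64(0.0474)] [0.5543 0.1303]
top 0.036 [np.float64(0.0293), np.float64(0.0511), np.float64(0.0284), np.float64(0.0471)] [0.5538 0.1294]
```

Run:
```python
from h import *
s=manip.sense();print(s['tcp_pos'],s['qd'].round(3),R.from_quat(s['tool_rot']).as_matrix().round(4))
st,im=shot("wrist","w2")
crop(im,270,60,470,260,"w2a",600)
hsv=cv2.cvtColor(im,cv2.COLOR_BGR2HSV)
m=cv2.inRange(hsv,(5,120,60),(18,255,255))
for c in cv2.findContours(m,cv2.RETR_EXTERNAL,cv2.CHAIN_APPROX_NONE)[0]:
    if cv2.contourArea(c)<300: continue
    r=cv2.minAreaRect(c);print(r, ray("wrist",*r[0],.04,st).round(4),[ray("wrist",*p,.04,st).round(4)[:2] for p in cv2.boxPoints(r)])
```

```text
[0.45902126 0.21898304 0.25163231] [ 0.073 -0.01   0.004  0.05  -0.01  -0.012] [[ 0.0069 -0.0888  0.996 ]
 [-0.0033  0.996   0.0888]
 [-1.     -0.0039  0.0066]]
((296.5, 142.0), (148.0, 47.0), 90.0) [0.4324 0.251  0.04  ] [array([0.4003, 0.331 ]), array([0.4531, 0.3358]), array([0.469 , 0.1595]), array([0.4087, 0.1543])]
```

View pics/w2a.png

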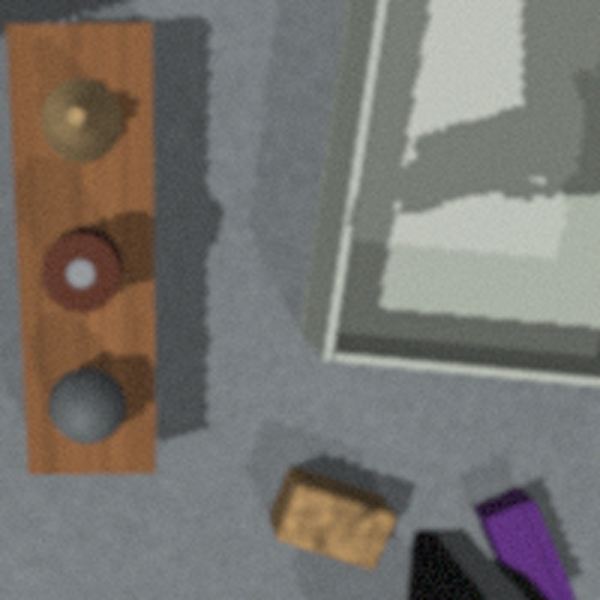

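Call:
send_rows:
  steps:
    - [[0, -0.01, 0.0, 0, 0], [0, -0.015, 0.0, 0, 0], [0, -0.015, 0.0, 0, 0], [0, -0.015, 0.0, 0, 0]]

```text
t: 1.75
tcp_pos: [0.4361, 0.2257, 0.2515]
tool_rot: [-0.036, 0.706, 0.036, 0.706]
force: [-0.3, -0.6, 0.2]
finger_gap: 1.0
```

Run:
```python
from h import *
s=manip.sense();print(s['t'],s['tcp_pos'],s['qd'].round(3))
st,im=shot("wrist","w3")
crop(im,270,60,470,260,"w3a",600)
```

```text
1.75 [0.43614499 0.22565615 0.25151987] [-0.007  0.006 -0.009  0.001 -0.001 -0.002]
```

View pics/w3a.png

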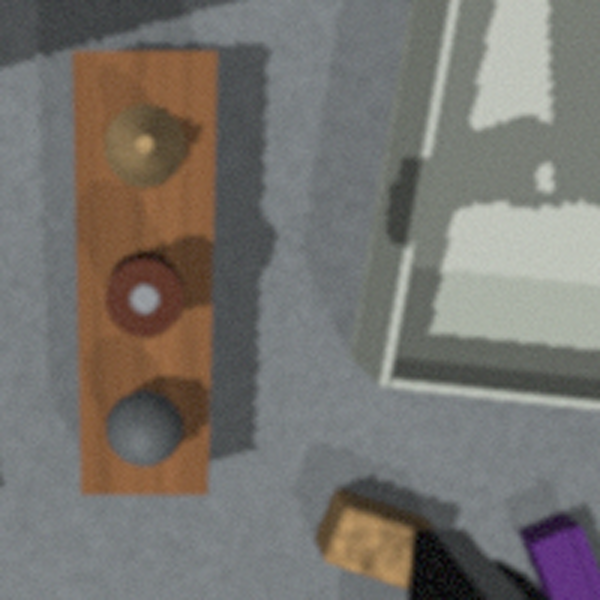

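Run:
```python
from h import *
s=manip.sense()
print("drum",ray("wrist",270+144.5/3,60+298/3,.072,s).round(4))
for X,Y in[(75,53),(218,53),(210,494),(83,494)]: print("holder",ray("wrist",270+X/3,60+Y/3,.04,s).round(4))
for X,Y in[(459,0),(384,383)]: print("tub",ray("wrist",270+X/3,60+Y/3,.055,s).round(4))
for z in(.018,.025,.03,.036): print(ray("wrist",270+372/3,60+540/3,z,s).round(4))
```

```text
drum [0.4356 0.2443 0.072 ]
holder [0.4005 0.3299 0.04  ]
holder [0.4545 0.3354 0.04  ]
holder [0.4728 0.1577 0.04  ]
holder [0.4181 0.1522 0.04  ]
tub [0.5373 0.3598 0.055 ]
tub [0.5347 0.2174 0.055 ]
[0.5534 0.1341 0.018 ]
[0.5511 0.137  0.025 ]
[0.5494 0.1391 0.03  ]
[0.5475 0.1416 0.036 ]
```

Call:
send_rows:
  grip_force: 40
  steps:
    - [[0, 0, 0.0175, -0.04, 0], [0, 0, 0.0175, -0.09, 0], [0, 0, 0.0175, -0.14, 0], [0, 0, 0.0175, -0.18, 0], [0, 0, 0.0175, -0.2, 0], [0, 0, 0.0175, -0.2085, 0], [0, 0, 0.0175, -0.2085, 0], [0, 0, 0.0175, -0.2085, 0]]

```text
t: 2.8
tcp_pos: [0.4375, 0.2427, 0.0437]
tool_rot: [-0.035, 0.706, 0.035, 0.707]
force: [-0.3, -1.0, -0.2]
finger_gap: 1.004
```

Run:
```python
from h import *
st,im=shot("wrist","w4");print(st['tcp_pos'],st['force'])
s,im=shot("scene","s4"); crop(im,350,150,480,250,"s4a",600)
```

```text
[0.43745376 0.24266713 0.04370113] [-0.30834072 -0.9831044  -0.16625109]
```

View pics/w4.png

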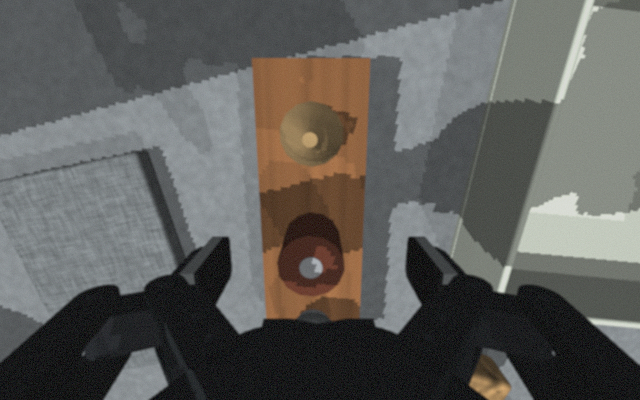

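View pics/s4a.png

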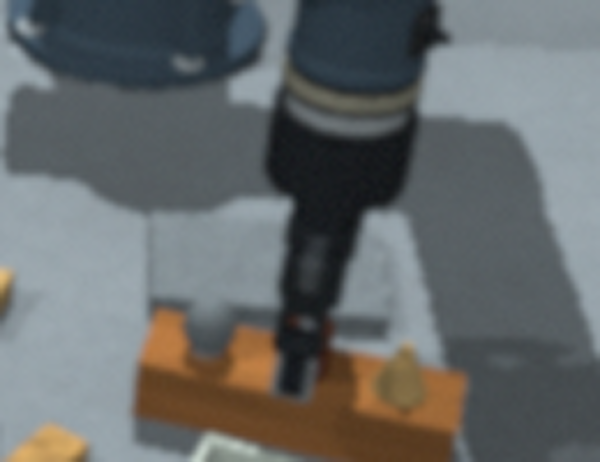

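Run:
```python
from h import *
s=manip.sense();print(s['tcp_pos'],ray("wrist",311,267,.072,s))
```

```text
[0.43740544 0.24261166 0.04379969] [0.43471332 0.24484363 0.072     ]
```

Call:
send_rows:
  steps:
    - [[0, -0.002, 0.0015, 0, 0], [0.4, -0.002, 0.0015, 0, 0], [1, -0.002, 0.0015, 0, 0], [1, -0.002, 0.0015, 0, 0], [1, -0.002, 0.0015, 0, 0], [1, -0.002, 0.0015, 0, 0]]

```text
t: 3.65
tcp_pos: [0.4348, 0.2439, 0.043]
tool_rot: [-0.035, 0.706, 0.035, 0.706]
force: [-0.2, 0.1, 3.5]
finger_gap: 0.34
```

Call:
send_rows:
  steps:
    - [[1, 0, 0, 0, 0], [1, 0, 0, 0.01, 0], [1, 0, 0, 0.03, 0], [1, 0, 0, 0.06, 0], [1, 0, 0, 0.1, 0], [1, 0, 0, 0.15, 0], [1, 0, 0, 0.19, 0], [1, 0, 0, 0.2, 0]]

```text
t: 4.65
tcp_pos: [0.4358, 0.2443, 0.2456]
tool_rot: [-0.035, 0.704, 0.036, 0.708]
force: [0.2, 1.2, -0.9]
finger_gap: 0.34
```

Run:
```python
from h import *
st,im=shot("wrist","w5");print(st['tcp_pos'],st['force'],st['finger_gap'])
s,im=shot("scene","s5"); crop(im,330,80,480,250,"s5a",600)
```

```text
[0.43583487 0.24427063 0.24559141] [ 0.24071284  1.15757423 -0.94420721] 0.3397601530868579
```

View pics/w5.png

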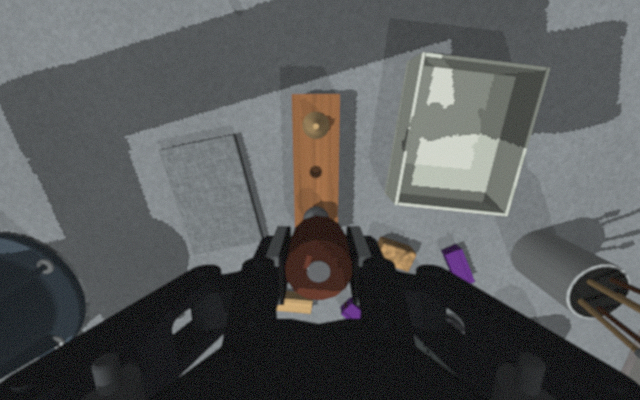

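View pics/s5a.png

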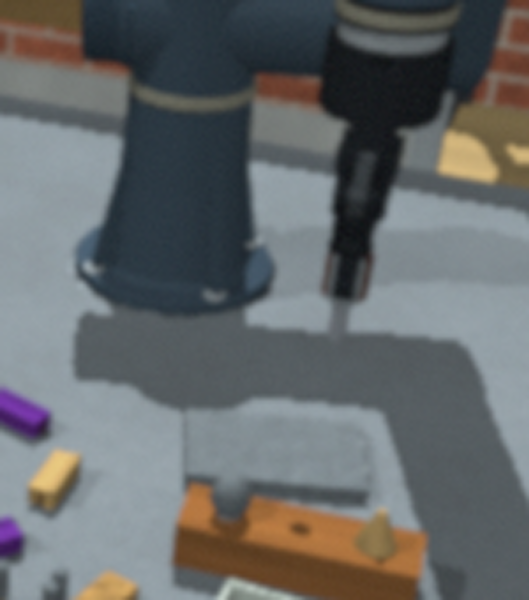

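Call:
send_rows:
  steps:
    - [[1, 0.02, -0.03, 0.015, 0], [1, 0.05, -0.075, 0.02, 0], [1, 0.085, -0.125, 0.02, 0], [1, 0.12, -0.175, 0.02, 0], [1, 0.155, -0.225, 0.02, 0], [1, 0.185, -0.265, 0.02, 0], [1, 0.205, -0.295, 0.02, 0], [1, 0.212, -0.305, 0.02, 0]]

```text
t: 5.75
tcp_pos: [0.6464, -0.063, 0.2596]
tool_rot: [-0.034, 0.708, 0.035, 0.705]
force: [-0.4, 0.7, -0.3]
finger_gap: 0.339
```

Call:
send_rows:
  steps:
    - [[1, 0, 0, 0, 0], [1, 0, 0, 0, 0], [1, 0, 0, 0, 0]]

```text
t: 6.12
tcp_pos: [0.646, -0.0596, 0.2629]
tool_rot: [-0.035, 0.706, 0.036, 0.706]
force: [-0.5, 0.1, -0.6]
finger_gap: 0.33
```

Run:
```python
from h import *
st,im=shot("wrist","w6");print(st['tcp_pos'],st['force'],st['finger_gap'],st['qd'].round(3))
```

```text
[ 0.64595707 -0.05963852  0.26289349] [-0.47286421  0.09425749 -0.58032784] 0.33044001820580016 [-0.003 -0.002 -0.009 -0.002  0.001 -0.   ]
```

View pics/w6.png

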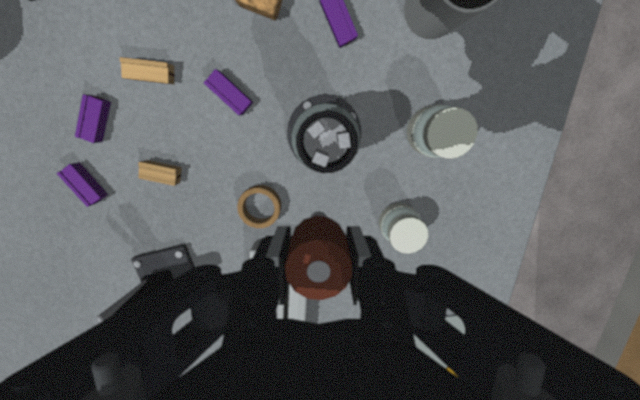

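Run:
```python
from h import *
im=cv2.imread("pics/w6.png"); crop(im,270,80,390,200,"w6a",600)
```

```text
(no output)
```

View pics/w6a.png

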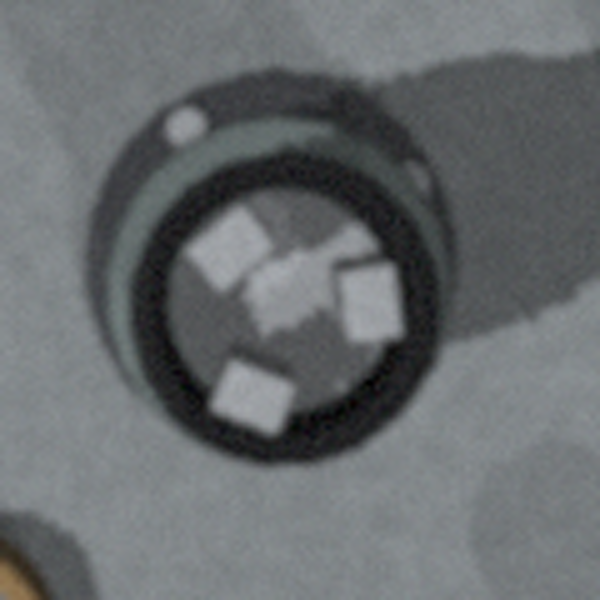

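Run:
```python
from h import *
s=manip.sense()
f=lambda X,Y,z:ray("wrist",270+X/5,80+Y/5,z,s).round(4)
print("jaws",[f(*p,.15) for p in[(230,248),(371,300),(252,400)]],f(284.5,316,.15))
print("bottom",f(286,463,.146),"right",f(440,290,.146),"left",f(132,290,.146), "top116",f(286,150,.116))
print("inner",f(284,415,.146),f(284,185,.146))
print("flange",f(92,250,.006),f(456,250,.006),f(270,70,.006))
```

```text
jaws [array([ 0.6397, -0.0058,  0.15  ]), array([ 0.6649, -0.0122,  0.15  ]), array([ 0.6461, -0.0316,  0.15  ])] [ 0.6503 -0.0164  0.15  ]
bottom [ 0.6535 -0.043   0.146 ] right [ 0.6772 -0.0095  0.146 ] left [ 0.6233 -0.0149  0.146 ] top116 [0.6485 0.0119 0.116 ]
inner [ 0.6522 -0.0343  0.146 ] [0.6479 0.0055 0.146 ]
flange [ 0.6026 -0.017   0.006 ] [ 0.7    -0.0072  0.006 ] [0.6454 0.0335 0.006 ]
```

Run:
```python
from h import *
s=manip.sense()
im=cv2.imread("pics/w6.png"); crop(im,270,200,370,310,"w6b",600)
z=s['tcp_pos'][2]+.029
print(s['tcp_pos'],ray("wrist",319,271,z,s),ray("wrist",318,265,z,s), ray("wrist",311,267,.072,s))
```

```text
[ 0.64614209 -0.05981685  0.26309454] [ 0.64712855 -0.05870987  0.29209454] [ 0.64640829 -0.05587698  0.29209454] [ 0.65000483 -0.18068407  0.072     ]
```

View pics/w6b.png

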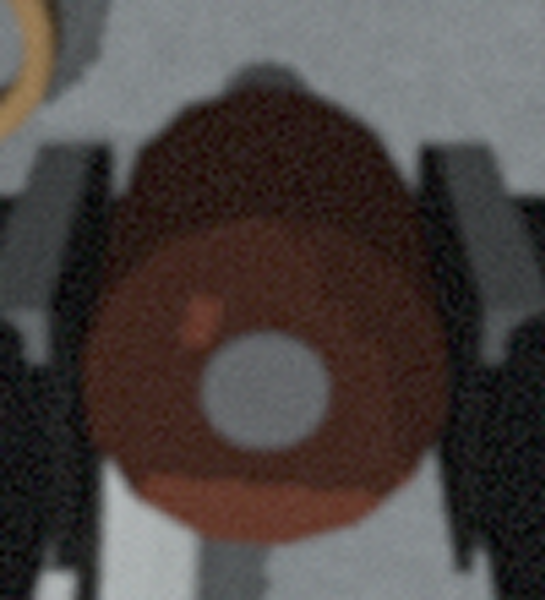

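Call:
send_rows:
  steps:
    - [[1, 0.0015, 0.015, 0, 0], [1, 0.0035, 0.035, 0, 0], [1, 0.0035, 0.0433, 0, 0], [1, 0.0035, 0.0433, -0.03, 0], [1, 0.0035, 0.0433, -0.055, 0], [1, 0.0035, 0.0433, -0.062, 0], [1, 0.0035, 0.0433, -0.062, 0], [1, 0.0035, 0.0433, -0.062, 0]]

```text
t: 7.18
tcp_pos: [0.6511, -0.018, 0.2021]
tool_rot: [-0.035, 0.705, 0.035, 0.707]
force: [-0.5, 0.0, -0.2]
finger_gap: 0.338
```

Run:
```python
from h import *
s,im=shot("scene","s7"); crop(im,240,130,360,280,"s7a",600)
print(s['tcp_pos'],s['force'])
s,im=shot("top","t7"); crop(im,270,90,390,200,"t7a",600)
```

```text
[ 0.65109728 -0.01795125  0.20210805] [-0.45895507  0.04218879 -0.20384651]
```

View pics/s7a.png

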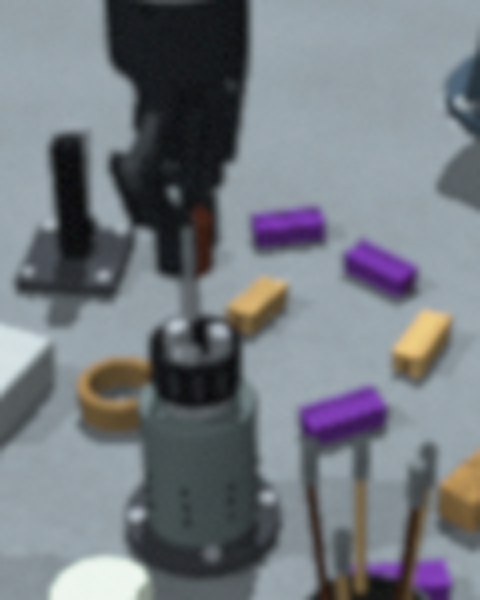

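Call:
send_rows:
  steps:
    - [[1, -0.001, 0.001, -0.01, 0], [1, -0.001, 0.001, -0.017, 0], [1, -0.001, 0.001, -0.024, 0], [1, -0.001, 0.001, -0.03, 0], [1, -0.001, 0.001, -0.03, 0]]

```text
t: 7.9
tcp_pos: [0.6488, -0.0168, 0.1699]
tool_rot: [-0.035, 0.707, 0.035, 0.706]
force: [-0.5, -0.7, -0.6]
finger_gap: 0.338
```

Call:
send_rows:
  steps:
    - [[1, 0.0005, 0, -0.006, 0], [1, 0.0005, 0, -0.011, 0], [1, 0.0005, 0, -0.014, 0], [1, 0.0005, 0, -0.014, 0]]

```text
t: 8.4
tcp_pos: [0.6497, -0.0168, 0.1571]
tool_rot: [-0.035, 0.706, 0.035, 0.706]
force: [-0.7, -0.4, 0.6]
finger_gap: 0.334
```

Run:
```python
from h import *
s,im=shot("scene","s8"); crop(im,240,130,360,280,"s8a",600)
print(s['tcp_pos'],s['force'])
```

```text
[ 0.64970173 -0.01684906  0.15705346] [-0.67737643 -0.4276084   0.57580656]
```

View pics/s8a.png

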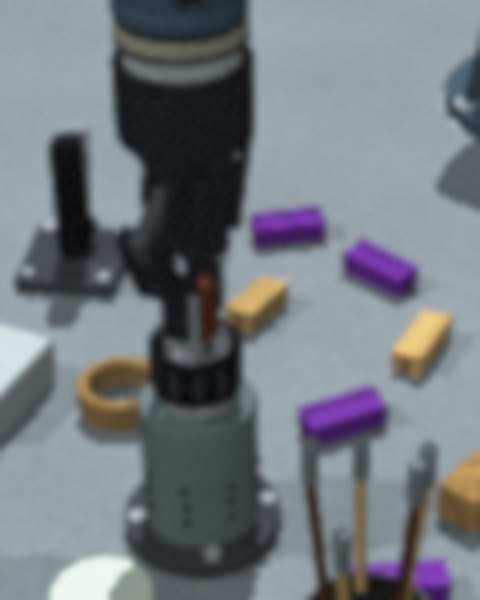

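Call:
send_rows:
  steps:
    - [[1, 0, 0, -0.001, 0], [1, 0, 0, -0.002, 0], [1, 0, 0, -0.002, 0]]

```text
t: 8.82
tcp_pos: [0.6497, -0.0169, 0.1569]
tool_rot: [-0.035, 0.706, 0.035, 0.707]
force: [-2.3, 0.4, 10.2]
finger_gap: 0.336
```

Call:
send_rows:
  steps:
    - [[1, 0, 0, 0.002, 0], [1, 0, 0, 0.002, 0], [0.5, 0, 0, 0.002, 0], [0, 0, 0, 0.002, 0], [0, 0, 0, 0.002, 0], [0, 0, 0, 0.002, 0]]

```text
t: 9.57
tcp_pos: [0.6497, -0.0168, 0.1566]
tool_rot: [-0.035, 0.706, 0.035, 0.706]
force: [1.5, -0.6, 0.0]
finger_gap: 1.001
```

Call:
send_rows:
  steps:
    - [[0, 0, 0, 0.01, 0], [0, 0, 0, 0.03, 0], [0, 0, 0, 0.06, 0.1], [0, 0, 0, 0.065, 0.28], [0, 0, 0, 0.065, 0.46], [0, 0, 0, 0.065, 0.64], [0, 0, 0, 0.065, 0.82], [0, 0, 0, 0.065, 1.0]]

```text
t: 10.58
tcp_pos: [0.6499, -0.0169, 0.2227]
tool_rot: [-0.371, 0.602, 0.371, 0.602]
force: [-0.1, -0.0, -0.1]
finger_gap: 1.0
```

Run:
```python
from h import *
s,im=shot("scene","s9"); crop(im,240,130,360,280,"s9a",600)
print(s['tcp_pos'],s['force'])
s,im=shot("wrist","w9"); print(s['q'].round(3))
```

```text
[ 0.6498949  -0.01685804  0.22270435] [-0.10066003 -0.0411853  -0.13187677]
[-0.198  0.571  1.375 -0.     1.195 -1.306]
```

View pics/s9a.png

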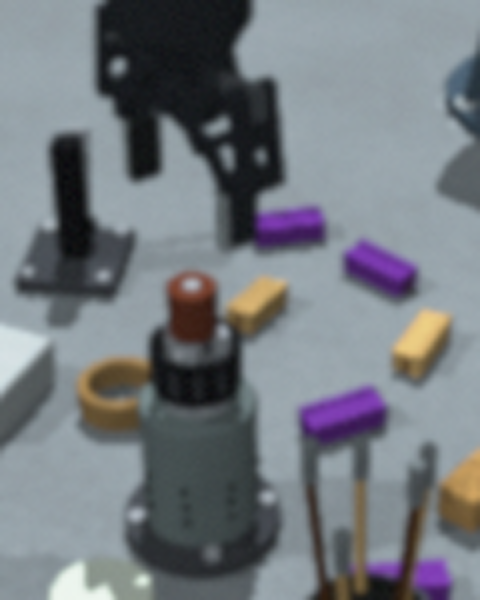

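View pics/w9.png

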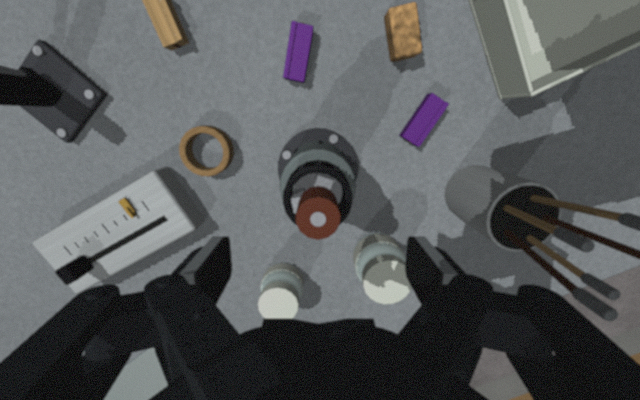

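Run:
```python
from h import *
s=manip.sense()
print(s['tcp_pos'],ray("wrist",318,216,.186,s),ray("wrist",319,200,.146,s))
```

```text
[ 0.6498903  -0.01685693  0.22260173] [ 0.64898784 -0.01490415  0.186     ] [ 0.65022215 -0.01466842  0.146     ]
```

Call:
send_rows:
  grip_force: 60
  steps:
    - [[0, 0, 0.001, -0.02, 0], [0, 0, 0.001, -0.05, 0], [0, 0, 0.001, -0.08, 0], [0, 0, 0.001, -0.1, 0], [0, 0, 0.001, -0.1045, 0], [0, 0, 0.001, -0.1045, 0], [0, 0, 0.001, -0.1045, 0]]

```text
t: 11.55
tcp_pos: [0.6506, -0.016, 0.1186]
tool_rot: [-0.37, 0.603, 0.369, 0.604]
force: [-0.2, -0.1, 0.4]
finger_gap: 1.002
```

Call:
send_rows:
  steps:
    - [[1, 0, 0, 0, 0], [1, 0, 0, 0, 0], [1, 0, 0, 0, 0], [1, 0, 0, 0, 0]]

```text
t: 12.05
tcp_pos: [0.6493, -0.0174, 0.1189]
tool_rot: [-0.371, 0.603, 0.369, 0.602]
force: [-2.8, -3.3, 7.0]
finger_gap: 0.64
```

Run:
```python
from h import *
s,im=shot("scene","s10"); crop(im,240,100,380,280,"s10a",600)
print(s['tcp_pos'],s['force'],s['ft_torque'],s['finger_gap'])
```

```text
[ 0.64932954 -0.01740583  0.11892702] [-2.79766695 -3.25323239  7.00675355] [-0.74835571  0.5754532   0.20511147] 0.6401945751274053
```

View pics/s10a.png

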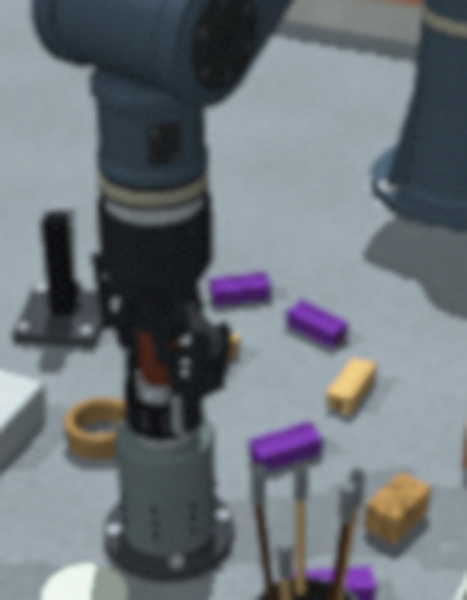

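Call:
send_rows:
  steps:
    - [[1, 0, 0, 0, -0.08], [1, 0, 0, 0, -0.2], [1, 0, 0, 0, -0.33], [1, 0, 0, 0, -0.47], [1, 0, 0, 0, -0.6], [1, 0, 0, 0, -0.74], [1, 0, 0, 0, -0.87], [1, 0, 0, 0, -1.0]]

```text
t: 13.1
tcp_pos: [0.6491, -0.0175, 0.119]
tool_rot: [-0.035, 0.707, 0.033, 0.706]
force: [-2.7, -4.1, 6.5]
finger_gap: 0.638
```

Run:
```python
from h import *
s,im=shot("scene","s11"); crop(im,240,100,380,280,"s11a",600)
print(s['tcp_pos'],s['force'],s['ft_torque'],s['finger_gap'],s['q'])
```

```text
[ 0.64913396 -0.01751067  0.1189632 ] [-2.72200676 -4.13363973  6.53445107] [-0.51449673  0.8530473   0.34268384] 0.6379717727317098 [-0.19714745  0.69334191  1.46001009 -0.0041309   0.98867315 -0.29155147]
```

View pics/s11a.png

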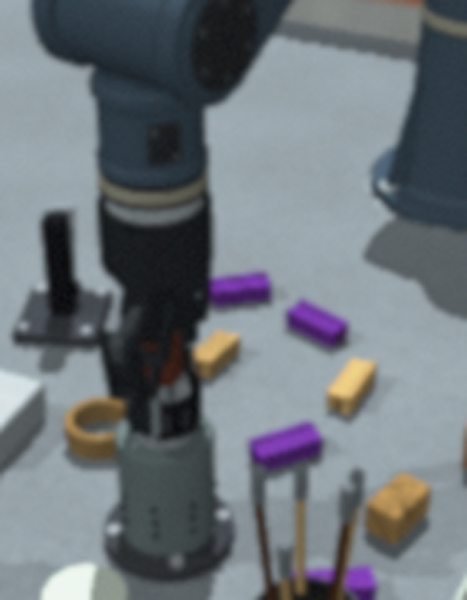

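Call:
send_rows:
  steps:
    - [[1, 0, 0, 0, -0.12], [1, 0, 0, 0, -0.25], [1, 0, 0, 0, -0.38], [1, 0, 0, 0, -0.51], [1, 0, 0, 0, -0.64], [1, 0, 0, 0, -0.76], [1, 0, 0, 0, -0.86], [1, 0, 0, 0, -0.95]]

```text
t: 14.15
tcp_pos: [0.6489, -0.0173, 0.1189]
tool_rot: [0.291, 0.644, -0.293, 0.644]
force: [-3.3, -4.8, 7.1]
finger_gap: 0.641
```

Run:
```python
from h import *
s=manip.sense();print(s['force'],s['ft_torque'],s['finger_gap'],s['q'])
```

```text
[-3.2854887  -4.77591188  7.06313919] [-0.25932068  0.82445455  0.33179972] 0.6405813959139216 [-0.19727088  0.69334906  1.46021213 -0.00329251  0.98912274  0.65705062]
```

Call:
send_rows:
  steps:
    - [[1, 0, 0, 0, -0.05], [1, 0, 0, 0, -0.1], [1, 0, 0, 0, -0.15], [1, 0, 0, 0, -0.2], [1, 0, 0, 0, -0.25], [1, 0, 0, 0, -0.3], [1, 0, 0, 0, -0.34], [1, 0, 0, 0, -0.34]]

```text
t: 15.15
tcp_pos: [0.6545, -0.0153, 0.1189]
tool_rot: [0.398, 0.582, -0.394, 0.59]
force: [7.4, 3.4, -1.7]
finger_gap: 0.633
```

Run:
```python
from h import *
s=manip.sense();print(s['force'],s['ft_torque'],s['finger_gap'],s['q'], R.from_quat(s['tool_rot']).as_matrix()[:,2])
```

```text
[ 7.41724685  3.4218697  -1.73443064] [ 0.34028519 -1.20129468  0.76167505] 0.6330085942070652 [-0.19436794  0.69528923  1.45562341  0.00155098  0.97927605  0.99259522] [ 0.37365277 -0.92755438  0.00514567]
```

Call:
send_rows:
  steps:
    - [[0, 0, 0, 0, 0], [0, 0, 0, 0, 0], [0, 0, 0, 0, 0], [0, 0, 0, 0.03, 0], [0, 0, 0, 0.07, 0], [0, 0, 0, 0.105, 0], [0, 0, 0, 0.105, 0.1], [0, 0, 0, 0.105, 0.1]]

```text
t: 16.15
tcp_pos: [0.6494, -0.016, 0.2228]
tool_rot: [0.367, 0.604, -0.367, 0.604]
force: [-0.0, 0.8, -0.3]
finger_gap: 0.999
```

Run:
```python
from h import *
s,im=shot("scene","s12"); crop(im,240,130,360,280,"s12a",600)
print(s['tcp_pos'],s['force'])
s,im=shot("wrist","w12"); print(s['q'].round(3))
```

```text
[ 0.649401   -0.01596955  0.22275813] [-0.02408971  0.77085431 -0.2693483 ]
[-0.196  0.571  1.376 -0.     1.195  0.897]
```

View pics/s12a.png

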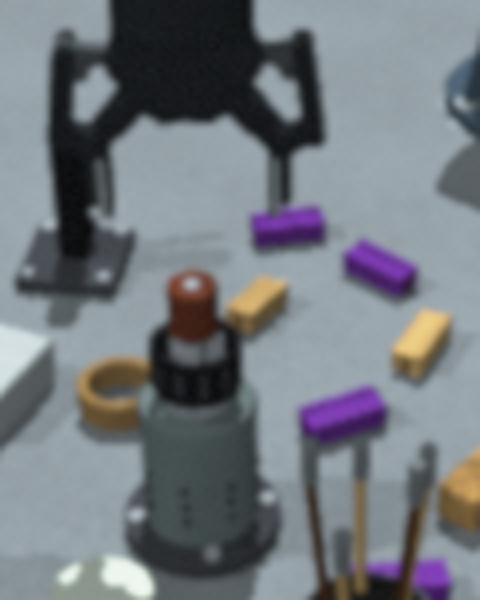

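View pics/w12.png

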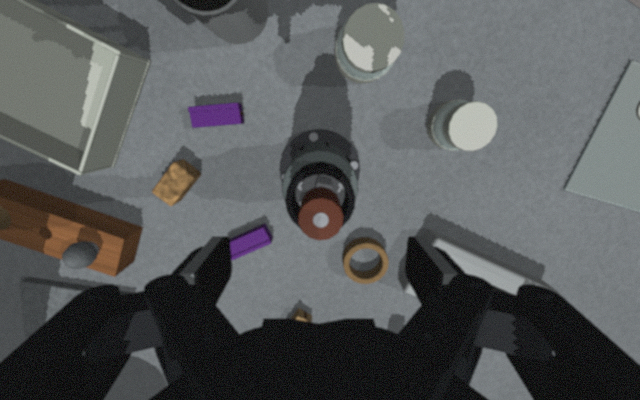

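Call:
send_rows:
  steps:
    - [[0, 0, 0, 0, 0.17], [0, 0, 0, -0.02, 0.34], [0, 0, 0, -0.05, 0.5], [0, 0, 0, -0.08, 0.6], [0, 0, 0, -0.1, 0.6], [0, 0, 0, -0.1045, 0.6], [0, 0, 0, -0.1045, 0.6]]

```text
t: 17.12
tcp_pos: [0.6497, -0.0158, 0.1175]
tool_rot: [0.172, 0.686, -0.172, 0.686]
force: [1.1, 0.8, -0.4]
finger_gap: 1.001
```

Call:
send_rows:
  steps:
    - [[1, 0, 0, 0, 0], [1, 0, 0, 0, 0], [1, 0, 0, 0, 0], [1, 0, 0, 0, 0], [1, 0, 0, 0, -0.06], [1, 0, 0, 0, -0.12]]

```text
t: 17.88
tcp_pos: [0.6486, -0.018, 0.1196]
tool_rot: [0.209, 0.675, -0.213, 0.675]
force: [-3.6, -4.3, 7.9]
finger_gap: 0.632
```

Run:
```python
from h import *
s=manip.sense();print(s['tcp_pos'],s['force'],s['ft_torque'],s['finger_gap'],s['q'])
```

```text
[ 0.64855566 -0.01804239  0.11962128] [-3.63444775 -4.33960208  7.88661615] [-0.58048617  0.97090529  1.62651228] 0.6316819302119565 [-0.19694624  0.69228132  1.46010301 -0.00720235  0.99053093  0.41365696]
```

Call:
send_rows:
  steps:
    - [[1, 0, 0, 0, -0.05], [1, 0, 0, 0, -0.1], [1, 0, 0, 0, -0.15]]

```text
t: 18.25
tcp_pos: [0.6486, -0.0179, 0.1197]
tool_rot: [0.258, 0.658, -0.262, 0.658]
force: [-4.7, -4.4, 8.6]
finger_gap: 0.629
```

Run:
```python
from h import *
s=manip.sense();print(s['tcp_pos'],s['force'],s['ft_torque'],s['finger_gap'],s['q'])
```

```text
[ 0.64857932 -0.01791191  0.11972557] [-4.66266956 -4.39757792  8.55804049] [-0.8204977   0.86100367  2.23900089] 0.6285867083902085 [-0.19680041  0.69198819  1.4604162  -0.00704635  0.98999623  0.55978191]
```

Call:
send_rows:
  grip_force: 90
  steps:
    - [[1, 0, 0, 0, -0.05], [1, 0, 0, 0, -0.1], [1, 0, 0, 0, -0.15], [1, 0, 0, 0, -0.2], [1, 0, 0, 0, -0.25], [1, 0, 0, 0, -0.3], [1, 0, 0, 0, -0.35]]

```text
t: 19.12
tcp_pos: [0.6565, -0.014, 0.1199]
tool_rot: [0.374, 0.597, -0.368, 0.607]
force: [-1.8, -0.8, 2.0]
finger_gap: 0.624
```

Run:
```python
from h import *
s=manip.sense();print(s['tcp_pos'],s['force'],s['ft_torque'],s['finger_gap'],s['q'])
```

```text
[ 0.65652743 -0.01395013  0.11985531] [-1.78213777 -0.83451781  2.04995823] [-0.78633052 -0.00113114  0.28345761] 0.623629467614076 [-0.19234758  0.69463377  1.45366544  0.00329924  0.97705324  0.90963924]
```

Call:
send_rows:
  grip_force: 40
  steps:
    - [[0, 0, 0, 0, 0], [0, 0, 0, 0, 0], [0, 0, 0, 0, 0], [0, 0, 0, 0.03, 0], [0, 0, 0, 0.07, 0], [0, 0, 0, 0.105, 0], [0, 0, 0, 0.105, 0], [0, 0, 0, 0.105, 0]]

```text
t: 20.12
tcp_pos: [0.6488, -0.0159, 0.2221]
tool_rot: [0.373, 0.601, -0.373, 0.6]
force: [-1.5, -0.5, -0.1]
finger_gap: 1.001
```

Run:
```python
from h import *
s,im=shot("wrist","w13"); print(s['tcp_pos'],s['q'].round(3))
crop(im,260,100,390,260,"w13a",600)
s,im=shot("scene","s13"); crop(im,270,190,320,250,"s13a",600)
s,im=shot("top","t13"); crop(im,380,120,520,220,"t13a",800)
```

```text
[ 0.64878689 -0.01592965  0.22205636] [-0.196  0.571  1.377 -0.     1.196  0.915]
```

View pics/w13a.png

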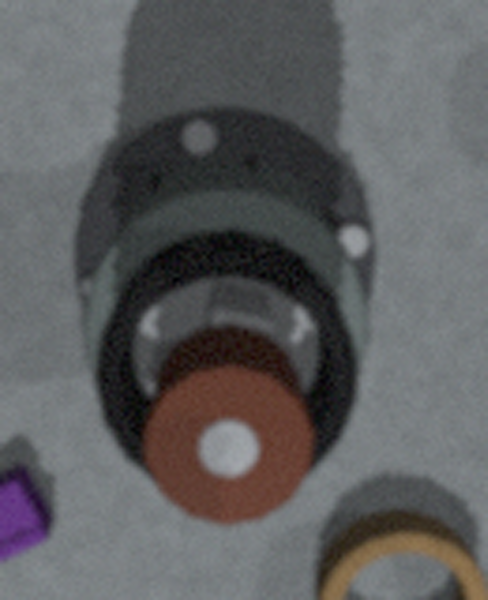

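View pics/s13a.png

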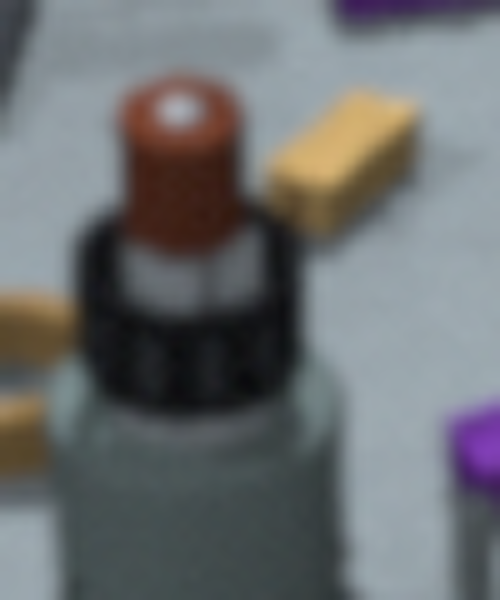

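View pics/t13a.png

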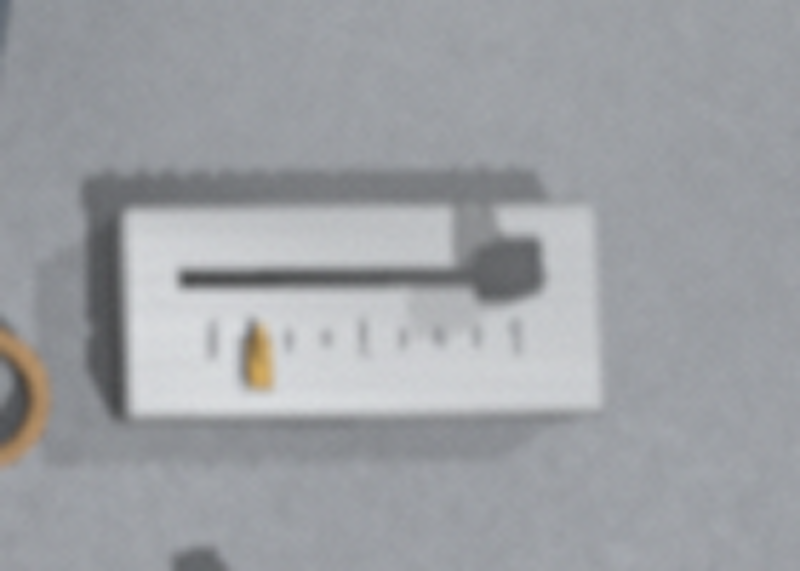

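Call:
send_rows:
  steps:
    - [[0, -0.01, -0.03, 0.02, -0.05], [0, -0.03, -0.08, 0.02, -0.15], [0, -0.05, -0.13, 0.02, -0.25], [0, -0.07, -0.18, 0.02, -0.35], [0, -0.09, -0.23, 0.02, -0.43], [0, -0.09, -0.265, 0.02, -0.43], [0, -0.09, -0.265, 0.02, -0.43], [0, -0.09, -0.265, 0.02, -0.43]]

```text
t: 21.28
tcp_pos: [0.5592, -0.28, 0.2417]
tool_rot: [0.493, 0.508, -0.492, 0.506]
force: [1.2, 0.5, 0.0]
finger_gap: 0.998
```

Call:
send_rows:
  steps:
    - [[0, 0, 0, 0, 0], [0, 0, 0, 0, 0]]

```text
t: 21.52
tcp_pos: [0.5599, -0.2796, 0.2427]
tool_rot: [0.492, 0.508, -0.492, 0.508]
force: [0.0, 0.1, 0.4]
finger_gap: 0.998
```

Run:
```python
from h import *
s,im=shot("wrist","w14"); print(s['tcp_pos'],s['q'].round(3),s['qd'].round(3))
crop(im,150,60,490,260,"w14a",800)
```

```text
[ 0.5599152  -0.27958154  0.24274107] [-0.641  0.517  1.418  0.     1.208  0.898] [-0.004 -0.002 -0.007 -0.001 -0.    -0.   ]
```

View pics/w14.png

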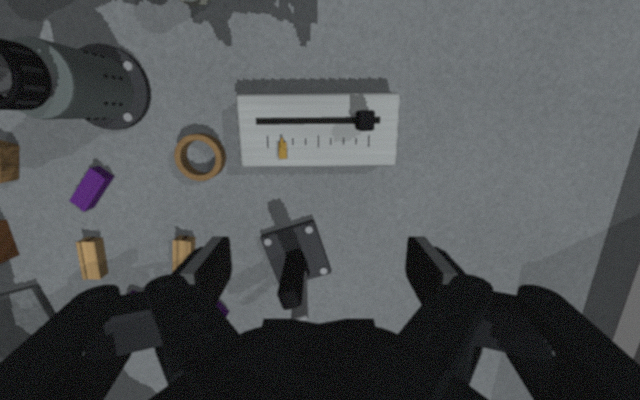

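View pics/w14a.png

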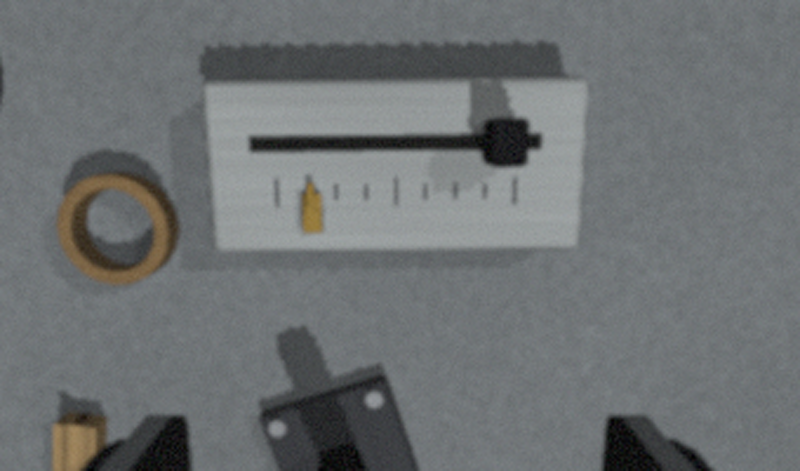

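Run:
```python
from h import *
s=manip.sense()
f=lambda X,Y,z:ray("wrist",150+X/2.353,60+Y/2.353,z,s)
C=[f(*p,.036) for p in[(205,82),(587,81),(577,246),(217,248)]]
print(np.round(C,4))
d=(C[1]+C[2]-C[0]-C[3])[:2]; L=np.linalg.norm(d)/2; d/=np.linalg.norm(d); n=np.array([-d[1],d[0]])
c=np.mean(C,0)[:2]; print("L",L,"yaw",np.degrees(np.arctan2(d[1],d[0])),"c",c)
g=lambda p:(round((p[:2]-c)@d,4),round((p[:2]-c)@n,4))
for nm,p in dict(ptr=f(312,208,.038),tip=f(311,180,.038),ptrfoot=f(312.5,228,.038),fader=f(506,142,.067),faderL=f(484,142,.067),faderR=f(529,142,.067),slotL=f(250,143,.036),slotR=f(541,141,.036),t0=f(277,192,.036),t8=f(515,192,.036),tmid=f(396,192,.036)).items(): print(nm,p.round(4),g(p))
# top
for nm,(X,Y,z) in dict(ptr=(258,358,.038),fader=(508,268,.067)).items():
    p=ray("top",380+X/5.714,120+Y/5.714,z);print("top",nm,p.round(4),g(p))
```

```text
[[ 0.6454 -0.1835  0.036 ]
 [ 0.6516 -0.3685  0.036 ]
 [ 0.571  -0.3717  0.036 ]
 [ 0.5642 -0.1864  0.036 ]]
L 0.18526228567672548 yaw -88.01123556339243 c [ 0.60804341 -0.27750989]
ptr [ 0.5865 -0.2355  0.038 ] (np.float64(-0.0427), np.float64(-0.0201))
tip [ 0.6004 -0.235   0.038 ] (np.float64(-0.0427), np.float64(-0.0062))
ptrfoot [ 0.5764 -0.2358  0.038 ] (np.float64(-0.0428), np.float64(-0.0302))
fader [ 0.6221 -0.3265  0.067 ] (np.float64(0.0494), np.float64(0.0123))
faderL [ 0.6218 -0.3165  0.067 ] (np.float64(0.0395), np.float64(0.0124))
faderR [ 0.6224 -0.3368  0.067 ] (np.float64(0.0598), np.float64(0.0123))
slotL [ 0.6173 -0.2046  0.036 ] (np.float64(-0.0725), np.float64(0.0118))
slotR [ 0.6227 -0.3486  0.036 ] (np.float64(0.0716), np.float64(0.0122))
t0 [ 0.5937 -0.2176  0.036 ] (np.float64(-0.0603), np.float64(-0.0122))
t8 [ 0.5974 -0.3377  0.036 ] (np.float64(0.0597), np.float64(-0.0127))
tmid [ 0.5956 -0.2777  0.036 ] (np.float64(-0.0003), np.float64(-0.0125))
top ptr [ 0.5849 -0.236   0.038 ] (np.float64(-0.0423), np.float64(-0.0217))
top fader [ 0.6188 -0.3238  0.067 ] (np.float64(0.0466), np.float64(0.0091))
```

Call:
send_rows:
  grip_force: 25
  steps:
    - [[0, 0.03, -0.02, -0.03, 0], [0, 0.062, -0.047, -0.06, 0], [0, 0.062, -0.047, -0.11, 0], [0, 0.062, -0.047, -0.16, 0], [0, 0.062, -0.047, -0.19, 0], [0, 0.062, -0.047, -0.198, 0], [0, 0.062, -0.047, -0.198, 0], [0, 0.062, -0.047, -0.198, 0]]

```text
t: 22.58
tcp_pos: [0.623, -0.3286, 0.0469]
tool_rot: [0.493, 0.506, -0.492, 0.509]
force: [0.0, 1.4, 0.5]
finger_gap: 0.996
```

Call:
send_rows:
  steps:
    - [[0.5, 0, 0, 0, 0], [1, 0, 0, 0, 0], [1, 0, 0, 0, 0], [1, 0, 0, 0, 0], [1, 0, 0, 0, 0], [1, 0, 0, 0, 0]]

```text
t: 23.32
tcp_pos: [0.6217, -0.3279, 0.0451]
tool_rot: [0.492, 0.507, -0.492, 0.508]
force: [-0.1, 0.6, 2.3]
finger_gap: 0.205
```

Run:
```python
from h import *
s,im=shot("wrist","w15"); print(s['tcp_pos'],s['force'])
```

```text
[ 0.62172881 -0.32792132  0.04509289] [-0.14049222  0.57582068  2.34363723]
```

View pics/w15.png

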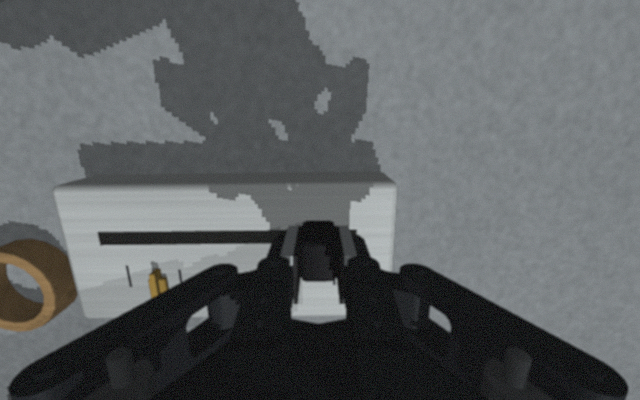

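Call:
send_rows:
  steps:
    - [[1, -0.0005, 0.01, 0, 0], [1, -0.001, 0.03, 0, 0], [1, -0.0017, 0.05, 0, 0], [1, -0.0024, 0.07, 0, 0], [1, -0.003, 0.087, 0, 0], [1, -0.0032, 0.093, 0, 0], [1, -0.0032, 0.093, 0, 0], [1, -0.0032, 0.093, 0, 0]]

```text
t: 24.38
tcp_pos: [0.6178, -0.2318, 0.0451]
tool_rot: [0.492, 0.509, -0.492, 0.507]
force: [-2.2, 0.8, 6.0]
finger_gap: 0.207
```

Run:
```python
from h import *
s,im=shot("wrist","w16"); print(s['tcp_pos'],s['force'])
crop(im,220,200,420,330,"w16a",800)
```

```text
[ 0.61778775 -0.23183647  0.04507716] [-2.16279083  0.76693638  5.99150467]
```

View pics/w16a.png

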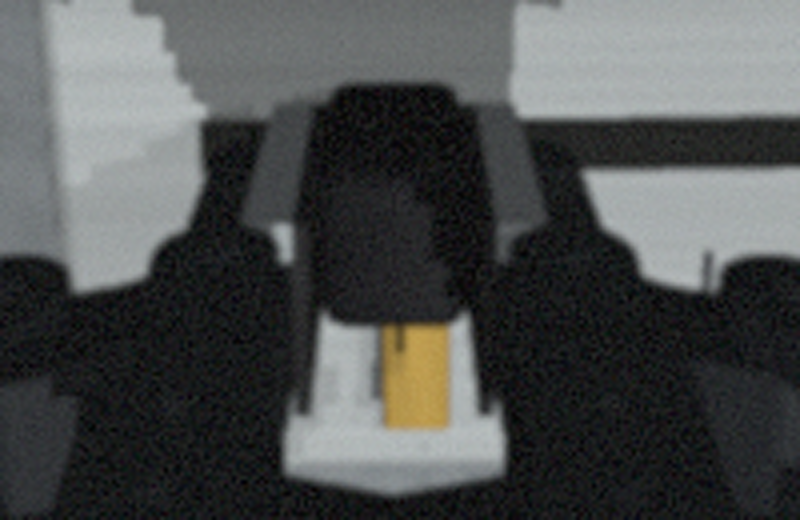

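Call:
send_rows:
  steps:
    - [[1, 0, -0.001, 0, 0], [1, 0.0001, -0.003, 0, 0], [1, 0.0001, -0.003, 0, 0], [1, 0.0001, -0.003, 0, 0]]

```text
t: 24.92
tcp_pos: [0.6179, -0.2353, 0.045]
tool_rot: [0.492, 0.509, -0.492, 0.507]
force: [-2.1, 0.3, 6.6]
finger_gap: 0.202
```

Run:
```python
from h import *
s,im=shot("wrist","w17"); print(s['tcp_pos'],s['force'])
crop(im,220,200,420,330,"w17a",800)
```

```text
[ 0.61790244 -0.23527487  0.04504472] [-2.08960176  0.26886743  6.55372951]
```

View pics/w17a.png

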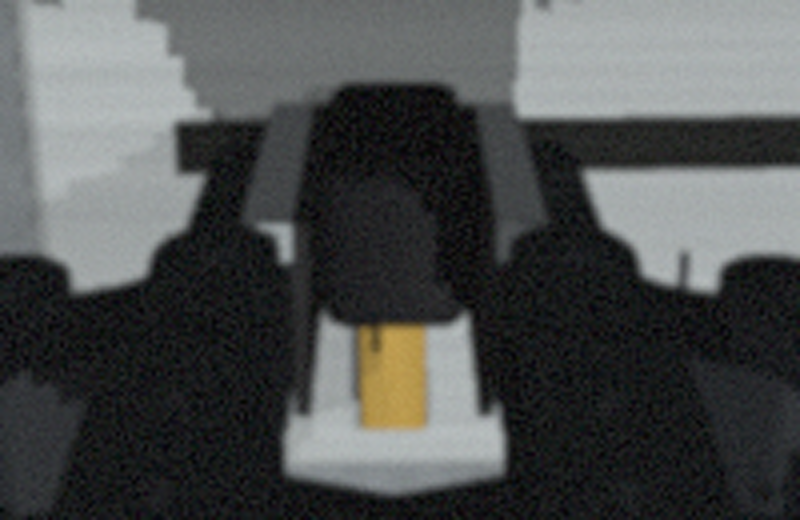

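Call:
send_rows:
  steps:
    - [[0, 0, 0, 0, 0], [0, 0, 0, 0, 0], [0, 0, 0, 0, 0], [0, 0, 0, 0.03, 0], [0, -0.02, 0, 0.08, 0], [0, -0.04, 0, 0.13, 0], [0, -0.05, 0, 0.17, 0], [0, -0.05, 0, 0.17, 0]]

```text
t: 25.98
tcp_pos: [0.57, -0.239, 0.2188]
tool_rot: [0.493, 0.504, -0.492, 0.51]
force: [0.2, 0.0, -0.8]
finger_gap: 0.998
```

Call:
send_rows:
  steps:
    - [[0, 0, 0, 0, 0], [0, 0, 0, 0, 0]]

```text
t: 26.22
tcp_pos: [0.568, -0.2373, 0.213]
tool_rot: [0.492, 0.509, -0.493, 0.506]
force: [0.3, -0.3, -1.2]
finger_gap: 0.997
```

Run:
```python
from h import *
s,im=shot("wrist","w18"); print(s['tcp_pos'],s['force'])
crop(im,180,60,520,300,"w18a",800)
```

```text
[ 0.56796597 -0.23726724  0.21298024] [ 0.31692224 -0.29730214 -1.21885102]
```

View pics/w18a.png

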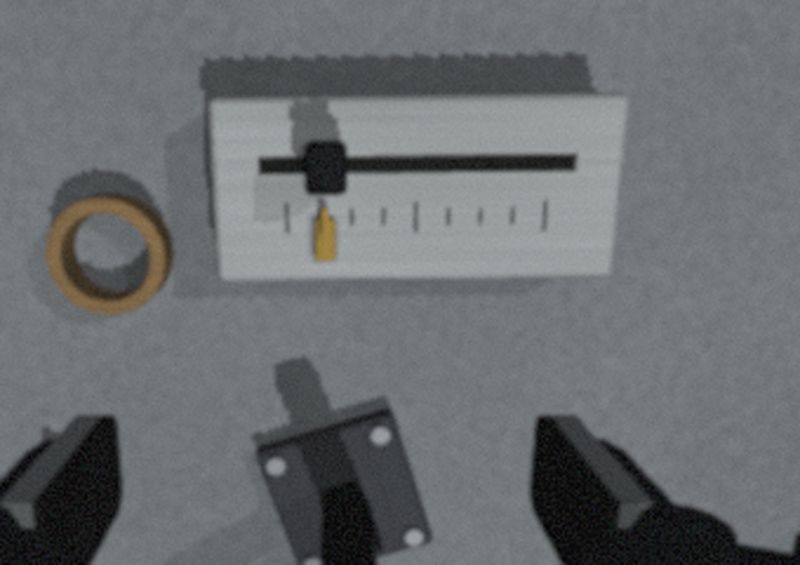

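Call:
send_rows:
  steps:
    - [[0, -0.03, 0.03, 0.01, 0], [0, -0.06, 0.065, 0.02, 0], [0, -0.1, 0.1, 0.02, 0], [0, -0.135, 0.14, 0.02, 0], [0, -0.165, 0.175, 0.02, 0], [0, -0.18, 0.19, 0.02, 0], [0, -0.18, 0.19, 0.02, 0], [0, -0.18, 0.19, 0.02, 0]]

```text
t: 27.28
tcp_pos: [0.3906, -0.0492, 0.235]
tool_rot: [0.493, 0.506, -0.492, 0.508]
force: [0.7, -1.0, -0.1]
finger_gap: 0.997
```

Call:
send_rows:
  steps:
    - [[0, 0, 0, 0, 0], [0, 0, 0, 0, 0]]

```text
t: 27.52
tcp_pos: [0.3894, -0.0486, 0.2347]
tool_rot: [0.493, 0.507, -0.493, 0.507]
force: [-0.8, 0.3, -0.4]
finger_gap: 1.001
```

Run:
```python
from h import *
s,im=shot("wrist","w19"); print(s['tcp_pos'],s['force'],s['q'].round(2))
st=s
hsv=cv2.cvtColor(im,cv2.COLOR_BGR2HSV)
m=cv2.inRange(hsv,(8,90,90),(24,255,255))
for c in cv2.findContours(m,cv2.RETR_EXTERNAL,cv2.CHAIN_APPROX_NONE)[0]:
    if cv2.contourArea(c)<150: continue
    P=np.array([ray("wrist",u,v,.018,s)[:2] for u,v in c[:,0]],dtype=np.float32)
    print(c[:,0].mean(0).round(),cv2.minAreaRect(P*1000))
```

```text
[ 0.38935111 -0.04860282  0.23471525] [-0.81287845  0.30958358 -0.44616042] [-0.41  0.21  1.97 -0.    0.96  1.13]
[355. 137.] ((430.3028259277344, -90.72802734375), (23.02228355407715, 49.25316619873047), 83.10955047607422)
[232. 124.] ((441.7150573730469, 56.831146240234375), (25.076635360717773, 56.717262268066406), 89.21354675292969)
[ 97. 122.] ((437.8106689453125, 221.50430297851562), (58.941349029541016, 110.45016479492188), 6.0910773277282715)
[394.  20.] ((559.4011840820312, -126.86075592041016), (38.43671798706055, 57.47589874267578), 1.6362730264663696)
[157.  20.] ((552.8363647460938, 135.07745361328125), (37.331581115722656, 42.90516662597656), 78.42237091064453)
```

View pics/w19.png

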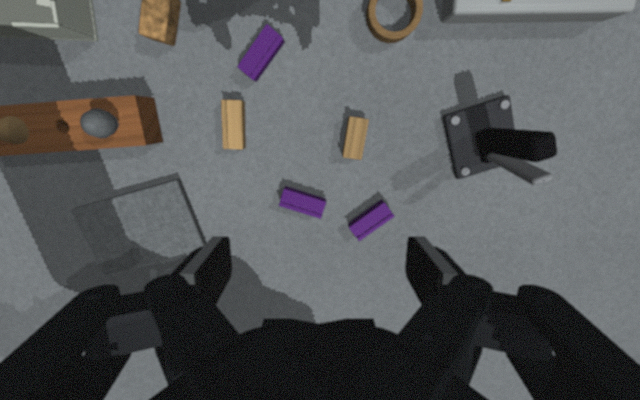

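Call:
send_rows:
  grip_force: 40
  steps:
    - [[0, 0.02, -0.02, -0.03, -0.08], [0, 0.041, -0.042, -0.08, -0.15], [0, 0.041, -0.042, -0.13, -0.15], [0, 0.041, -0.042, -0.18, -0.15], [0, 0.041, -0.042, -0.215, -0.15], [0, 0.041, -0.042, -0.228, -0.15], [0, 0.041, -0.042, -0.228, -0.15], [0, 0.041, -0.042, -0.228, -0.15]]

```text
t: 28.58
tcp_pos: [0.4304, -0.0902, 0.0078]
tool_rot: [0.529, 0.468, -0.529, 0.47]
force: [0.5, 0.1, 1.0]
finger_gap: 1.005
```

Call:
send_rows:
  steps:
    - [[1, 0, 0, 0, 0], [1, 0, 0, 0, 0], [1, 0, 0, 0, 0], [1, 0, 0, 0, 0], [1, 0, 0, 0, 0], [1, 0, 0, 0.01, 0], [1, 0, 0, 0.04, 0], [1, 0, 0, 0.1, 0]]

```text
t: 29.58
tcp_pos: [0.4283, -0.0893, 0.1067]
tool_rot: [-0.528, -0.471, 0.53, -0.467]
force: [0.9, -1.0, -0.6]
finger_gap: 0.267
```

Run:
```python
from h import *
s,im=shot("wrist","w20"); print(s['tcp_pos'],s['force'],s['q'].round(2))
```

```text
[ 0.42830602 -0.0893492   0.10671918] [ 0.86670268 -0.98113272 -0.6317723 ] [-0.46  0.51  2.   -0.    0.63  1.23]
```

View pics/w20.png

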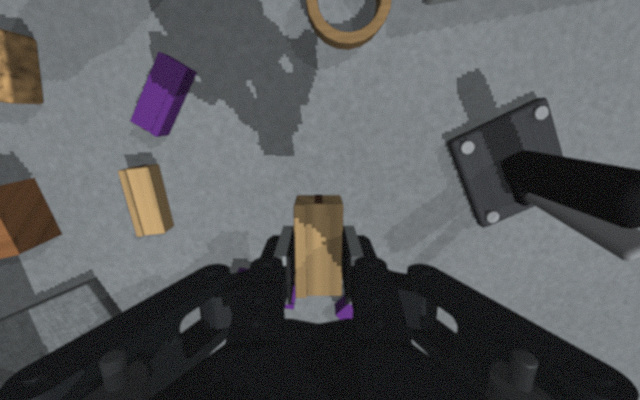

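Call:
send_rows:
  steps:
    - [[1, 0, 0.01, 0.05, 0], [1, 0.01, 0.04, 0.1, 0], [1, 0.03, 0.09, 0.11, 0], [1, 0.05, 0.14, 0.11, 0], [1, 0.07, 0.19, 0.11, 0], [1, 0.09, 0.245, 0.11, 0], [1, 0.11, 0.3, 0.11, 0], [1, 0.13, 0.35, 0.11, 0]]

```text
t: 30.62
tcp_pos: [0.5594, 0.2622, 0.2169]
tool_rot: [-0.529, -0.469, 0.529, -0.469]
force: [0.7, -0.4, -0.2]
finger_gap: 0.263
```

Call:
send_rows:
  steps:
    - [[1, 0.015, 0.035, 0, 0], [1, 0.018, 0.04, -0.03, 0], [1, 0.018, 0.04, -0.08, 0], [1, 0.018, 0.04, -0.13, 0], [1, 0.018, 0.04, -0.165, 0], [1, 0.018, 0.04, -0.165, 0]]

```text
t: 31.38
tcp_pos: [0.5746, 0.2992, 0.0488]
tool_rot: [-0.527, -0.47, 0.532, -0.468]
force: [-0.1, 0.1, 0.3]
finger_gap: 0.269
```

Run:
```python
from h import *
s,im=shot("wrist","w21"); print(s['tcp_pos'],s['force'],s['q'].round(2))
```

```text
[0.57461022 0.29918326 0.04876802] [-0.12873596  0.08862952  0.33725627] [ 0.31  0.79  1.49 -0.    0.87  2.  ]
```

View pics/w21.png

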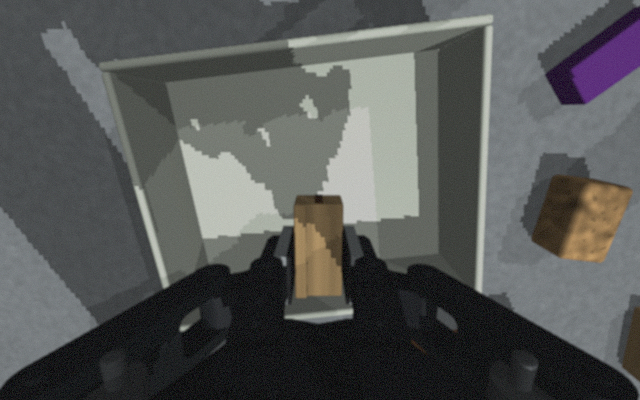

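Call:
send_rows:
  steps:
    - [[1, 0.01, 0, -0.01, 0], [1, 0.015, 0, -0.025, 0], [1, 0.015, 0, -0.025, 0], [0.6, 0.015, 0, -0.025, 0], [0, 0.015, 0, -0.025, 0], [0, 0.015, 0, -0.025, 0], [0, 0.015, 0, 0.02, 0], [0, 0.015, 0, 0.08, 0]]

```text
t: 32.42
tcp_pos: [0.5912, 0.2997, 0.1311]
tool_rot: [-0.528, -0.47, 0.531, -0.468]
force: [1.8, 0.7, 0.5]
finger_gap: 0.997
```

Call:
send_rows:
  steps:
    - [[0, 0, -0.01, 0.06, 0.03], [0, -0.02, -0.05, 0.1, 0.06], [0, -0.05, -0.1, 0.11, 0.1], [0, -0.08, -0.15, 0.11, 0.12], [0, -0.12, -0.2, 0.11, 0.14], [0, -0.16, -0.23, 0.11, 0.14], [0, -0.19, -0.245, 0.11, 0.14], [0, -0.19, -0.245, 0.11, 0.14]]

```text
t: 33.42
tcp_pos: [0.4001, 0.0547, 0.242]
tool_rot: [0.495, 0.505, -0.496, 0.504]
force: [0.1, 0.1, 0.4]
finger_gap: 0.998
```

Call:
send_rows:
  steps:
    - [[0, 0, 0, 0, 0], [0, 0, 0, 0, 0]]

```text
t: 33.67
tcp_pos: [0.404, 0.0554, 0.2421]
tool_rot: [0.495, 0.505, -0.494, 0.506]
force: [0.0, -0.1, 0.1]
finger_gap: 1.005
```

Run:
```python
from h import *
s,im=shot("wrist","w22"); print(s['tcp_pos'],s['force'],s['q'].round(2))
st=s
hsv=cv2.cvtColor(im,cv2.COLOR_BGR2HSV)
m=cv2.inRange(hsv,(8,90,90),(24,255,255))
for c in cv2.findContours(m,cv2.RETR_EXTERNAL,cv2.CHAIN_APPROX_NONE)[0]:
    if cv2.contourArea(c)<150: continue
    P=np.array([ray("wrist",u,v,.018,s)[:2] for u,v in c[:,0]],dtype=np.float32)
    print(c[:,0].mean(0).round(),cv2.minAreaRect(P*1000))
shot("top","t22")
```

```text
[0.40398366 0.05543675 0.24205617] [ 0.02581601 -0.07286818  0.08283493] [-0.14  0.22  1.93  0.    0.99  1.41]
[317. 138.] ((442.1607666015625, 58.76970672607422), (22.897724151611328, 56.753414154052734), 88.65017700195312)
[169. 141.] ((433.4095153808594, 251.8724365234375), (58.650150299072266, 185.31753540039062), 6.101542949676514)
[252.  32.] ((557.0409545898438, 134.3255157470703), (32.582401275634766, 51.67330551147461), 78.28067779541016)
[483.  27.] ((568.952880859375, -127.21109008789062), (57.162479400634766, 57.859405517578125), 1.1624987125396729)
[103.  11.] ((578.335693359375, 300.14996337890625), (32.04462814331055, 23.572044372558594), 81.16341400146484)
```

View pics/w22.png

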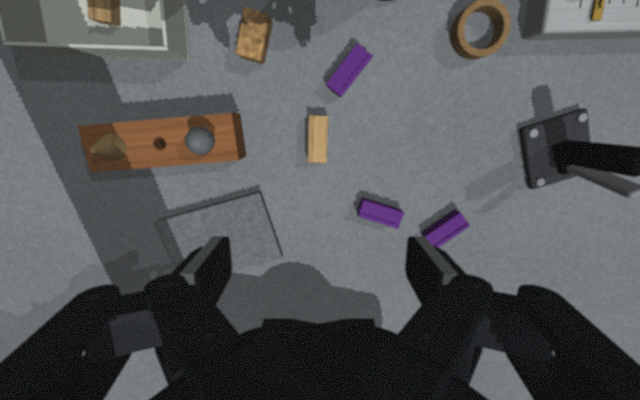

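View pics/t22.png

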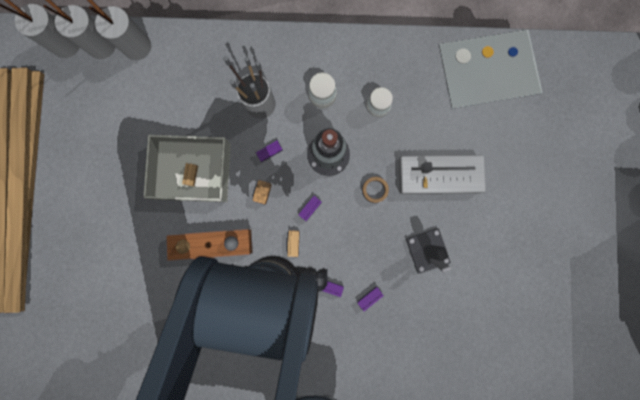

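Call:
send_rows:
  steps:
    - [[0, 0.02, 0.001, -0.03, 0], [0, 0.038, 0.002, -0.08, 0], [0, 0.038, 0.002, -0.13, 0], [0, 0.038, 0.002, -0.185, 0], [0, 0.038, 0.002, -0.22, 0], [0, 0.038, 0.002, -0.235, 0], [0, 0.038, 0.002, -0.235, 0], [0, 0.038, 0.002, -0.235, 0]]

```text
t: 34.78
tcp_pos: [0.4412, 0.0573, 0.007]
tool_rot: [0.495, 0.505, -0.495, 0.505]
force: [-0.7, -0.2, 0.2]
finger_gap: 1.002
```

Call:
send_rows:
  steps:
    - [[1, 0, 0, 0, 0], [1, 0, 0, 0, 0], [1, 0, 0, 0, 0], [1, 0, 0, 0, 0], [1, 0, 0, 0, 0], [1, 0, 0, 0.01, 0], [1, 0, 0, 0.04, 0], [1, 0, 0, 0.1, 0]]

```text
t: 35.78
tcp_pos: [0.4392, 0.0572, 0.1068]
tool_rot: [0.494, 0.506, -0.496, 0.503]
force: [1.3, -0.2, -0.2]
finger_gap: 0.267
```

Run:
```python
from h import *
s,im=shot("wrist","w23"); print(s['tcp_pos'],s['force'],s['q'].round(2))
```

```text
[0.43923503 0.05717131 0.10679169] [ 1.32059894 -0.20653667 -0.16289059] [-0.12  0.51  1.99 -0.    0.64  1.43]
```

View pics/w23.png

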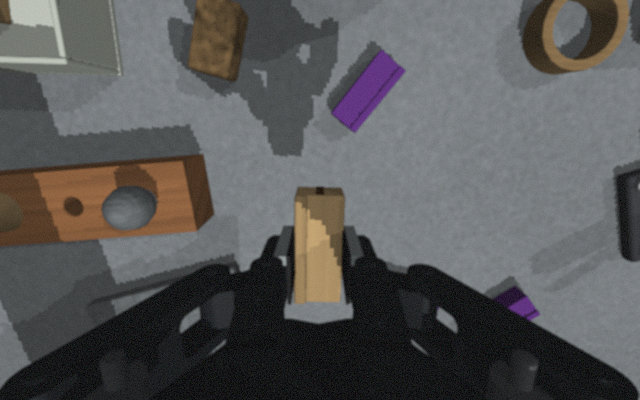

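Call:
send_rows:
  steps:
    - [[1, 0.01, 0.01, 0.06, 0], [1, 0.03, 0.04, 0.11, 0], [1, 0.06, 0.08, 0.12, 0], [1, 0.09, 0.12, 0.12, 0], [1, 0.12, 0.16, 0.12, 0], [1, 0.15, 0.2, 0.12, 0], [1, 0.175, 0.23, 0.12, 0], [1, 0.186, 0.243, 0.12, 0]]

```text
t: 36.83
tcp_pos: [0.6271, 0.302, 0.2265]
tool_rot: [0.495, 0.505, -0.494, 0.505]
force: [1.0, -0.6, -0.1]
finger_gap: 0.27
```

Call:
send_rows:
  steps:
    - [[1, 0, 0, 0, 0], [1, 0, 0, -0.05, 0], [1, 0, 0, -0.1, 0], [1, 0, 0, -0.15, 0], [1, 0, 0, -0.175, 0], [1, 0, 0, -0.175, 0], [0, 0, 0, -0.175, 0], [0, 0, 0, -0.175, 0]]

```text
t: 37.83
tcp_pos: [0.6279, 0.3004, 0.0541]
tool_rot: [0.496, 0.504, -0.494, 0.506]
force: [0.0, -0.8, 1.1]
finger_gap: 0.681
```

Call:
send_rows:
  steps:
    - [[0, 0, 0, 0, 0], [0, 0, 0, 0.05, 0], [0, 0, 0, 0.11, 0], [0, -0.03, -0.03, 0.17, 0.1], [0, -0.06, -0.08, 0.18, 0.28], [0, -0.09, -0.13, 0.18, 0.46], [0, -0.12, -0.18, 0.18, 0.6], [0, -0.15, -0.23, 0.18, 0.6]]

```text
t: 38.83
tcp_pos: [0.4758, 0.0688, 0.2328]
tool_rot: [0.323, 0.628, -0.323, 0.63]
force: [0.8, -0.6, -0.2]
finger_gap: 0.999
```

Run:
```python
from h import *
s,im=shot("wrist","w24"); print(s['tcp_pos'],s['force'],s['q'].round(2))
s,im=shot("top","t24");s,im=shot("scene","s24")
```

```text
[0.47575031 0.06878532 0.23283829] [ 0.79613223 -0.57147586 -0.21164661] [-0.09  0.33  1.78 -0.    1.02  0.86]
```

View pics/w24.png

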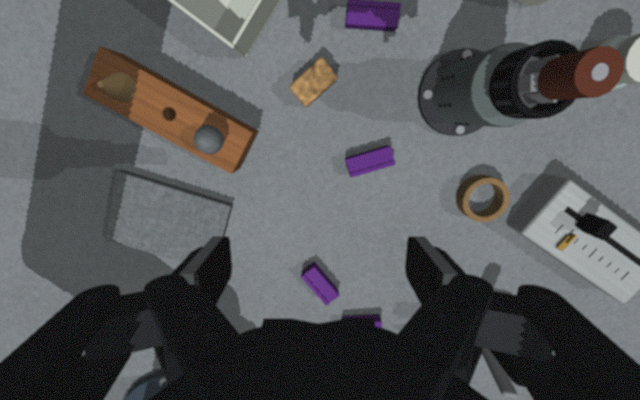

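View pics/t24.png

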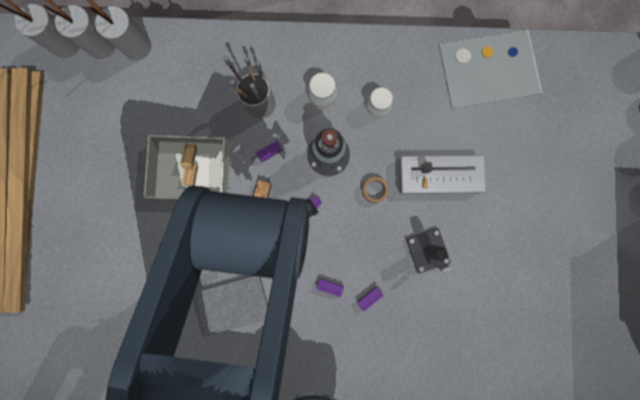

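View pics/s24.png

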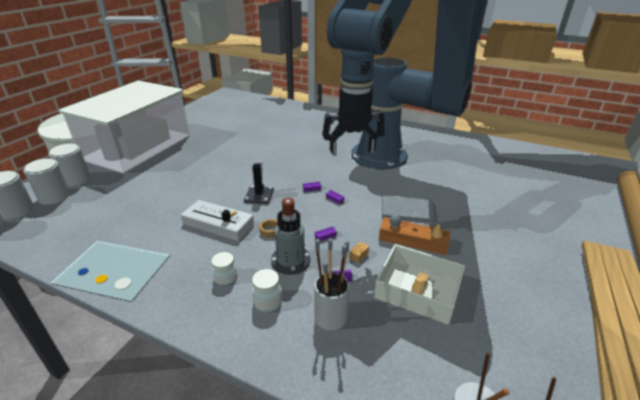

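Run:
```python
from h import *
s,im=shot("wrist","w25"); print(s['tcp_pos'])
crop(im,280,45,350,115,"w25a",600)
s2,im=shot("scene","s25"); crop(im,335,225,385,275,"s25a",600)
```

```text
[0.47532663 0.06847026 0.23263754]
```

View pics/w25a.png

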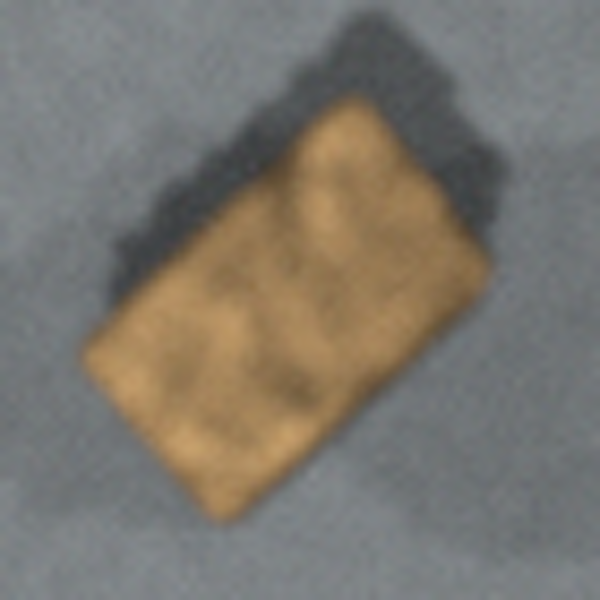

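View pics/s25a.png

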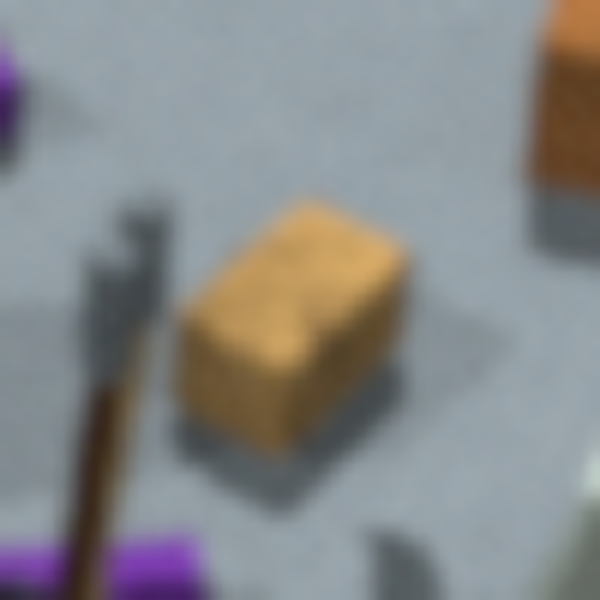

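Run:
```python
from h import *
b=ray("scene",335+280/12,225+455/12,0); print(b)
for z in (.018,.024,.028,.032): print(z,(proj("scene",[b[0],b[1],z])-[335,225])*12)
s=manip.sense()
for z in (.018,.028):
  P=[ray("wrist",280+X*70/600,45+Y*70/600,z,s)[:2] for X,Y in[(360,95),(490,270),(225,522),(83,355)]]
  print(z,[round(np.linalg.norm(P[i]-P[(i+1)%4]),4) for i in range(4)])
```

```text
[0.57958796 0.14216145 0.        ]
0.018 [285.3875011  391.64654383]
0.024 [287.20775122 370.2416041 ]
0.028 [288.42814147 355.89062048]
0.032 [289.65408777 341.47430138]
0.018 [np.float64(0.0278), np.float64(0.0483), np.float64(0.0288), np.float64(0.0494)]
0.028 [np.float64(0.027), np.float64(0.047), np.float64(0.028), np.float64(0.048)]
```

Call:
send_rows:
  steps:
    - [[0, 0, -0.05, 0.02, 0.16], [0, -0.005, -0.1, 0.02, 0.32], [0, -0.01, -0.15, 0.02, 0.48], [0, -0.015, -0.2, 0.02, 0.64], [0, -0.02, -0.25, 0.02, 0.8], [0, -0.025, -0.3, 0.02, 0.96], [0, -0.025, -0.35, 0.02, 1.12], [0, -0.025, -0.38, 0.02, 1.26]]

```text
t: 40.08
tcp_pos: [0.4534, -0.3121, 0.252]
tool_rot: [-0.111, 0.698, 0.11, 0.699]
force: [-0.6, 0.5, 0.2]
finger_gap: 0.997
```

Call:
send_rows:
  steps:
    - [[0, 0, 0, 0, 0], [0, 0, 0, 0, 0], [0, 0, 0, 0, 0]]

```text
t: 40.45
tcp_pos: [0.452, -0.3081, 0.2518]
tool_rot: [-0.109, 0.699, 0.11, 0.699]
force: [-0.2, 0.4, -0.2]
finger_gap: 1.001
```

Run:
```python
from h import *
s,im=shot("wrist","w26"); print(s['tcp_pos'],s['q'].round(2),s['qd'].round(3))
crop(im,220,100,420,270,"w26a",700)
```

```text
[ 0.45198869 -0.30814848  0.25177321] [-0.8   0.4   1.6   0.    1.14 -1.11] [-0.004 -0.003  0.001 -0.003 -0.004 -0.006]
```

View pics/w26.png

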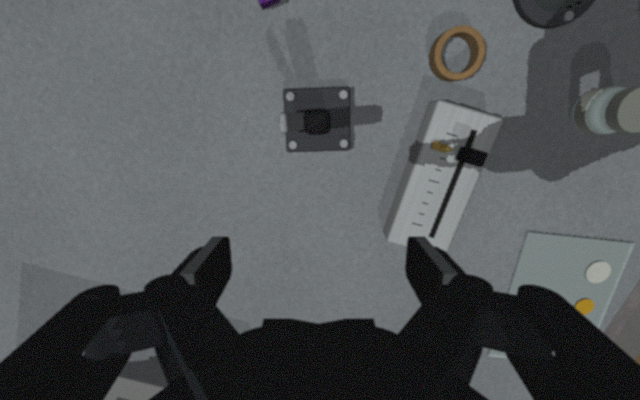

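View pics/w26a.png

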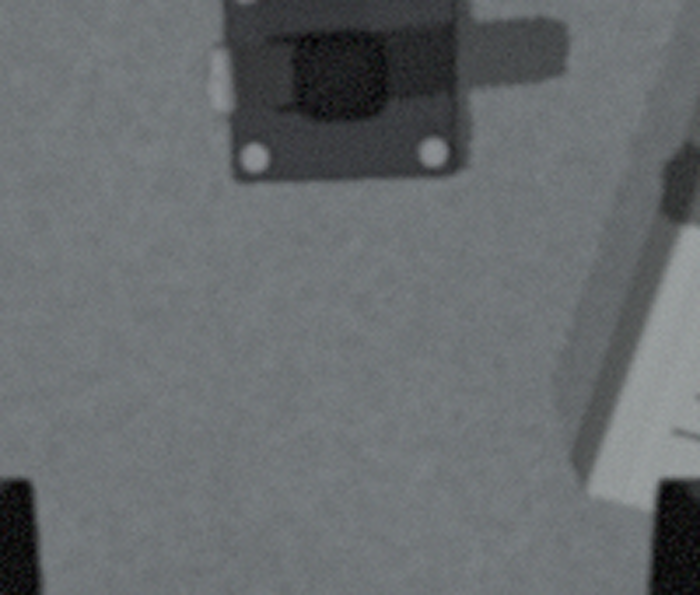

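Run:
```python
from h import *
s=manip.sense();f=lambda u,v,z:ray("wrist",u,v,z,s)
B=[f(*p,.013)[:2] for p in[(290,97),(343,94.5),(344,144),(292,145)]]
c=np.mean(B,0);d=(B[1]+B[2]-B[0]-B[3]);print(c,np.degrees(np.arctan2(d[1],d[0])),np.linalg.norm(d)/2)
d/=np.linalg.norm(d);print("post",f(317,121.5,.115)); print("trig",f(283.5,123,.108))
M=R.from_quat(s['tool_rot']).as_matrix();print(np.degrees(np.arctan2(M[1,2],M[0,2])))
for nm,p in dict(post=f(317,121.5,.115),trig=f(281,123,.107)).items():
  q=p[:2]-c;print(nm,q@d,q@np.array([-d[1],d[0]]))
# mid of jaws: grip x=-11 at rest, -4.5 squeezed
print("x-11",c-.011*d,"x-4.5",c-.0045*d)
```

```text
[ 0.43384796 -0.25175261] 19.57194699635257 0.06684817502630988
post [ 0.43352496 -0.25073919  0.115     ]
trig [ 0.40342726 -0.26199223  0.108     ]
17.78659535775168
post 3.5143393231031964e-05 0.001063063029445034
trig -0.03460964741796269 0.0005969021779106194
x-11 [ 0.42348352 -0.2554375 ] x-4.5 [ 0.42960796 -0.25326006]
```

Call:
send_rows:
  grip_force: 40
  steps:
    - [[0, -0.014, 0.03, 0, 0.03], [0, -0.0266, 0.053, -0.02, 0.03], [0, -0.0266, 0.053, -0.05, 0.03], [0, -0.0266, 0.053, -0.06, 0.03], [0, -0.0266, 0.053, -0.06, 0.03]]

```text
t: 41.12
tcp_pos: [0.4252, -0.2566, 0.1917]
tool_rot: [-0.119, 0.697, 0.12, 0.697]
force: [0.0, 0.5, -0.0]
finger_gap: 1.002
```

Run:
```python
from h import *
s,im=shot("wrist","w27"); print(s['tcp_pos'],s['q'].round(2),s['qd'].round(3))
```

```text
[ 0.42518307 -0.25659818  0.19165316] [-0.77  0.41  1.79  0.    0.94 -1.11] [-0.008 -0.017 -0.026 -0.001  0.005 -0.001]
```

View pics/w27.png

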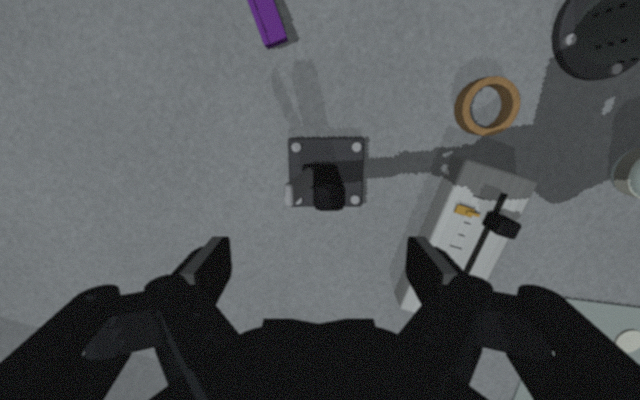

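Call:
send_rows:
  steps:
    - [[0, 0, 0.001, -0.03, 0], [0, 0, 0.001, -0.06, 0], [0, 0, 0.001, -0.09, 0], [0, 0, 0.001, -0.108, 0], [0, 0, 0.001, -0.1135, 0], [0, 0.002, 0.002, -0.1135, 0], [0, 0.004, 0.0025, -0.1135, 0], [0, 0.004, 0.0025, -0.1135, 0]]

```text
t: 42.18
tcp_pos: [0.4297, -0.2547, 0.0791]
tool_rot: [-0.12, 0.697, 0.119, 0.697]
force: [-0.9, -0.1, -0.5]
finger_gap: 0.999
```

Run:
```python
from h import *
s,im=shot("wrist","w28"); print(s['tcp_pos'],s['force'])
s,im=shot("scene","s28"); crop(im,200,60,360,250,"s28a",600)
```

```text
[ 0.42969185 -0.25472148  0.07913065] [-0.85198152 -0.06012538 -0.47340504]
```

View pics/w28.png

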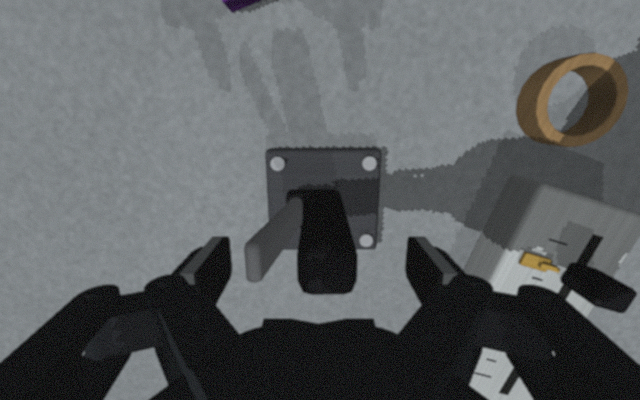

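View pics/s28a.png

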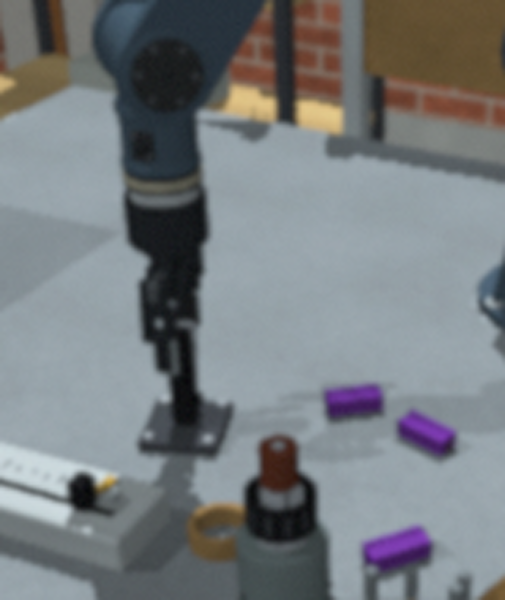

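Call:
send_rows:
  steps:
    - [[1, 0, 0, 0, 0], [1, 0, 0, 0, 0], [1, 0, 0, 0, 0], [1, 0, 0, 0, 0]]

```text
t: 42.78
tcp_pos: [0.4287, -0.2538, 0.0787]
tool_rot: [-0.119, 0.697, 0.12, 0.697]
force: [-0.0, 1.6, 5.7]
finger_gap: 0.396
```

Call:
send_rows:
  steps:
    - [[1, 0, 0, 0, 0], [1, 0, 0, 0, 0], [1, 0, 0, 0, 0], [1, 0, 0, 0, 0], [1, 0, 0, 0, 0], [1, 0, 0, 0, 0], [1, 0, 0, 0, 0], [0, 0, 0, 0, 0]]

```text
t: 43.78
tcp_pos: [0.4279, -0.2538, 0.0779]
tool_rot: [-0.119, 0.698, 0.12, 0.696]
force: [-3.0, -1.9, -2.3]
finger_gap: 0.599
```

Call:
send_rows:
  steps:
    - [[0, 0, 0, 0, 0], [0, 0, 0, 0, 0], [0, -0.003, -0.001, 0, 0], [0, -0.003, -0.001, 0.03, 0], [0, -0.003, -0.001, 0.08, 0], [0, -0.003, -0.001, 0.14, 0], [0, -0.01, 0, 0.18, 0], [0, -0.02, 0, 0.18, 0]]

```text
t: 44.78
tcp_pos: [0.4106, -0.2559, 0.2617]
tool_rot: [-0.122, 0.695, 0.117, 0.699]
force: [0.1, -0.5, 0.3]
finger_gap: 1.0
```

Call:
send_rows:
  steps:
    - [[0, 0.0, -0.04, 0, 0], [0, 0.0, -0.06, 0, 0], [0, 0.0, -0.06, 0, 0], [0, 0.0, -0.06, 0, 0]]

```text
t: 45.28
tcp_pos: [0.4084, -0.3131, 0.2573]
tool_rot: [-0.118, 0.697, 0.12, 0.697]
force: [-0.4, -0.2, -0.3]
finger_gap: 1.002
```

Run:
```python
from h import *
s,im=shot("wrist","w30"); print(s['t'],s['tcp_pos'],s['force'])
s,im=shot("scene","s30"); crop(im,170,140,470,330,"s30a")
s,im=shot("top","t30"); crop(im,130,60,500,310,"t30a")
```

```text
45.275 [ 0.40841604 -0.31310072  0.25734152] [-0.39008331 -0.18947419 -0.25251809]
```

View pics/w30.png

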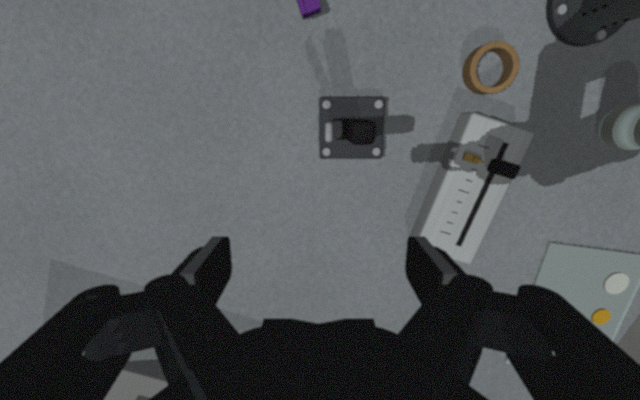

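View pics/s30a.png

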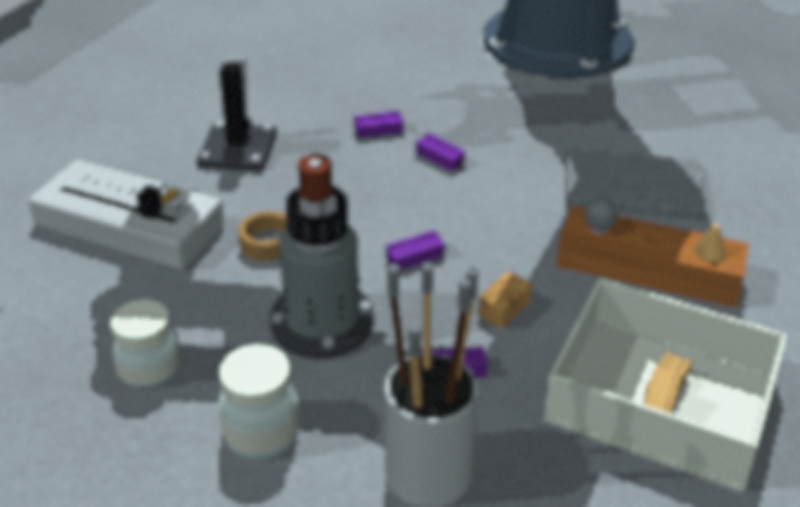

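View pics/t30a.png

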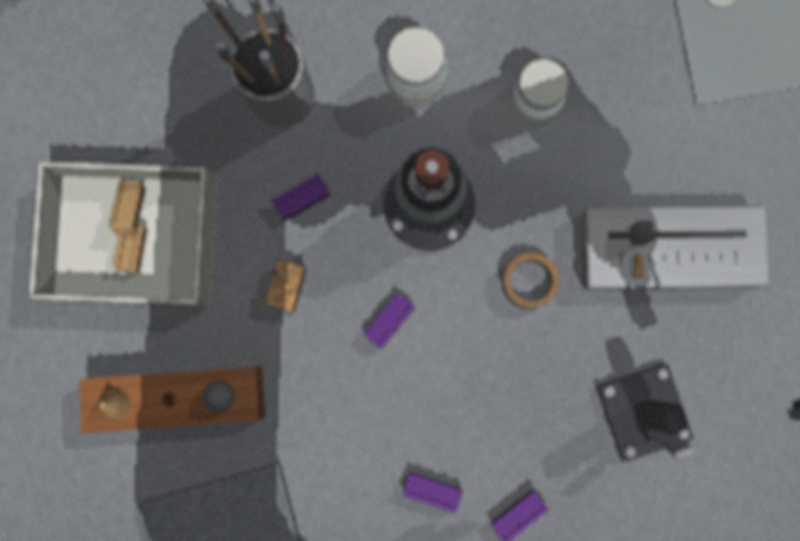

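```bash
python3 -c "
from station import manip
print(manip.sign_off())"
```

```text
the job is handed in; nothing more can be done
None
```

I finished the job and handed it in at about 45 s of robot time, well inside the 210 s limit.

- **Drum and chuck:** The drum sits on the bore floor; the wrist felt about 10 N when I pressed it down. I turned the sleeve 2.3 rad clockwise, then gripped it again and turned further. That turning torque rose to 2.2 N m, against about 0.33 N m when free, and then the pads slipped, which I took as the stop. There is no direct reading of the sleeve angle. The pictures show the jaws closed on the shank and the drum upright.
- **Fader:** I slid it about 93 mm. Seen from above, its grip is within about 1 mm of the pointer.
- **Offcuts:** Two were present, the 46 mm and 54 mm ones, and both are in the tub. The 54 mm one had moved about 3 cm during the run, so I located it again before picking it up.
- **Left alone:** I did not touch the four purple look-alikes, the wooden ring or a speckled block. I judged the block not to be an offcut, because it measured about 48 x 28 x 24 mm and no offcut is that wide or thick.
- **Trigger:** I squeezed it last, for about 1 s. The finger opening matched the 35 mm of a full squeeze, and the trigger sprang back.

In the final pictures, the other two bits are in their holder and both jars and the brush tin are standing. Nothing reported a failure. The one disagreement was the top camera reading a few millimetres different from the wrist camera; I used the wrist camera for the drum, chuck, fader and grip, and one wrist picture taken while the arm was still moving was discarded.

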